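# Send the stacked samples to their stations

### The arm

A 7-joint arm with a two-finger parallel gripper is mounted at the origin on the work surface. World frame = base frame: x ahead of the robot, y to its left, z up, the work surface at z = 0. Lengths are in m, angles in rad, forces in N, time in s.
With the tool pointing down it reaches from about 0.4 to 0.875 m from the base axis. Payload 6.5 kg.
Tool frame: the origin (TCP) lies at the very end of the fingers, on their centre line; the grasp point (between the pads) lies behind it (ctrl.grasp_offset is the z of the grasp point in the tool frame, in m); z points along the fingers, x is the direction in which the jaws open and shut, and the axes are right-handed (so a half turn about z gives the same grasp; the last joint's range is limited). The gripper opens to 88 mm and grips with 3 to 60 N. Pads are 18 mm wide; open, the fingers measure 123 mm over their backs; the gripper's body (75 mm by 187 mm) begins 45 mm behind the grasp point.
Start: joints at [1.251, 0.536, -0.004, 1.538, 0.003, 1.067, -0.071], TCP at [0.163, -0.629, 0.239] pointing down, gripper open.
Joint ranges: [-2.7, 2.7], [-0.37, 2.16], [-1.27, 1.26], [0.24, 2.4], [-1.31, 4.45], [0.19, 1.91], [-2.76, 2.76]. Speed limits (rad/s): [2.39, 2.39, 3.14, 3.14, 3.14, 3.14, 3.14].

### API

Orientations are given as a unit quaternion [w, x, y, z].
In Python, from workcell import telemetry, vision, ctrl gives the robot as it stands.
- The arm moves only by the shell command python3 -m pendant 'ROWS' [OPENING]. ROWS is JSON, a list of rows, each a list of 6 numbers: the shift along the tool's x, y, z in cm, then the turn, a rotation vector about the tool's x, y, z in rad. A call has 1 to 8 rows; each row shifts and turns the pose as measured when the row begins, along the tool's axes as they then stand; what a row does not reach is not made up. A row lasts 1/10 s, in which the tool goes at most 50 mm and 8.59 degrees, less where a joint would pass 70% of its speed; a pose out of reach is approached as far as the arm can. A call is refused whole if a number of a shift passes 5 or a number of a turn 0.15, either way. A call with a gripper value outside its range is refused whole. OPENING is the gripper's target within -1 to 1 (fully open at 1, half-way at 0, shut at -1), set as the call begins (- or left out, the last holds). The fingers move at their own pace and stop on an object; the grip force is fixed at half the most. Time passes only in rows, so rows that do not move let the fingers close. It gives the time, the measured TCP pose, the force and the opening at its end, in the units of the state.
- telemetry.state(): the state, without advancing time (a new reading comes with each control period).
- vision.camera(name): name is "scene" or "top" or "wrist"; returns a dict with "image" (400x640x3 uint8, blue, green, red), "fx", "fy", "cx", "cy" (pixels), "R" (3x3) and "t" (3): a world point X has camera coordinates R X + t. Camera axes: x right, y down, z forward; pixel columns grow to the right and rows downward; lengths in m; the calibration is good to about 2 mm. The wrist camera is an equidistant fisheye: a pixel r from the principal point sees the ray r / f radians off the axis. A picture is of the moment at which its call begins. There is no depth.
- ctrl.close_job(): hands the job in, once; it reports no verdict.
The state is a dict: "t": time; "q": joint angles; "qd": joint speeds; "tau": joint torques, N m; "ee_pos": TCP position; "tcp_rot": TCP orientation; "ft_force": force on the tool from outside, world axes, zero at the start; "ft_torque": the same for the moment, N m; "grip_width": finger opening in m.
Only numpy, scipy, OpenCV 4.12 (cv2) and the standard library are available. Lean on these libraries where they do the work, as an engineer would, in place of code of your own. Each camera call takes 0.05 s, during which the arm holds its last target.

### The job

Take the stack of samples apart from the top down: set the small amber bottle on the copper disc of the cold plate, the yellow-lidded jar on the balance pan, the green-lidded jar on the white plate of the stirrer, and last the blue slide box flat in the red rack, lengthwise between its end walls. Each must stand upright in the middle of its place, wholly on it; set things down gently, without tipping or dropping any, let go of everything, and do not knock the conical flask.

Things in the scene. Friction and masses are not known exactly. Their poses are not given: they have to be found in the camera images.
- yellow_jar_centre (a point): Loose squat white jar with a yellow screw lid, a plain upright cylinder 52 mm in diameter and 50 mm high. At the start it stands on one half of the blue slide box beside the green-lidded jar of the same size (either may be on either half; centres 80 mm apart along the box); the amber bottle may be standing on its lid. The point is its centre, 25 mm above its underside; z is its upright axis.
- green_jar_centre (a point): Loose squat white jar with a green screw lid, a plain upright cylinder 52 mm in diameter and 50 mm high. At the start it stands on one half of the blue slide box beside the yellow-lidded jar of the same size (either may be on either half; centres 80 mm apart along the box); the amber bottle may be standing on its lid. The point is its centre, 25 mm above its underside; z is its upright axis.
- bottle_centre (a point): Loose small amber bottle with a white cap, a plain upright cylinder 36 mm in diameter and 48 mm high. At the start it stands on the lid of one of the two jars, top of the stack. The point is its centre, 24 mm above its underside; z is its upright axis.
- slidebox_centre (a point): Loose closed blue slide box, a plain block 160 mm long (its x) by 56 mm wide (its y) by 40 mm high (z), bottom of the stack, lying flat on the bench, turned any way. The jars stand on its flat top, each about 40 mm from its centre along its length. The point is its centre, 20 mm above its underside. Either end is as good as the other.
- pan (a point): Balance, fixed: white housing 130 by 112 mm and 30 mm high with a dark green display along one edge. Its weighing pan is a flat steel disc 82 mm in diameter, standing clear of the housing, top 40 mm above the bench. The point is the middle of the pan's top face, z up.
- stir_plate (a point): Magnetic stirrer, fixed: black housing 130 by 112 mm and 38 mm high with a grey knob (10 mm high) at one edge, 62 mm from the plate's centre in its -x and 26 mm in its +y. Its plate is a flat white disc 82 mm in diameter, top 42 mm above the bench. The point is the middle of the plate's top face, z up.
- cold_plate (a point): Cold plate, fixed: finned bare-aluminium block 116 by 108 mm and 30 mm high with a flat copper disc 66 mm in diameter on it, top 34 mm above the bench. The point is the middle of the disc's top face, z up.
- rack_floor (a point): Red slide-box rack, fixed: a flat plate 194 mm long (its x) by 90 mm wide (its y), 8 mm thick, with a 4 mm thick end wall standing 12 mm above the plate at each short end (186 mm clear between them) and open along both long sides. The point is the middle of the plate's top face, 8 mm above the bench; z up. Either way round is as good.
- flask: Loose stoppered conical flask of greenish glass, 62 mm across the foot and 99 mm high, standing among the things on the far side of the stack; not to be moved. Its origin is the centre of its underside.
Mind the look-alikes: they are no part of the job. Of the things that look like the part that bears rack_floor, take the one that is nearest to the robot's base at the start. Leave any purple look-alike of the part that bears green_jar_centre alone.

How it is judged:
By the outcome, as a careful person would: the job done as asked, in the order asked, and still so for the second after the job is handed in, with the robot touching nothing.
It also fails if it takes over 125 s, if anything falls off the work surface, if the arm or the gripper's body presses on something with over 40 N, if the wrist force passes 120 N, or if a joint passes its speed limit or range.

## Working session

There is one attempt and no reset: what is moved stays moved. The work goes in short steps, Python scripts to look and compute and a shell command to move; the robot and the scene stay as the last step left them, time stands still between calls to the robot, and variables do not carry over. Pictures are saved under pics/ and viewed, and the job is handed in when it is done.

```bash
ls; mkdir -p pics
python3 - <<'E'
from workcell import telemetry, vision, ctrl
import cv2
s=telemetry.state();print(s['t'],s['ee_pos'],s['tcp_rot'],s['grip_width'],s['ft_force'],ctrl.grasp_offset)
for n in('scene','top','wrist'):
    c=vision.camera(n);cv2.imwrite(f'pics/{n}0.png',c['image']);print(n,c['fx'],c['fy'],c['cx'],c['cy'],c['R'],c['t'])
E
```

```text
pics
0.0 [ 0.16302686 -0.62858596  0.23781909] [-4.80328112e-04  7.90938343e-01 -6.11895215e-01 -7.43266678e-04] 0.0880632543431971 [ 0.34504919  0.18137902 -0.07555916] -0.0187
scene 387.70369856318405 387.70369856318405 324.66415628183233 197.32127408640244 [[-0.25198151  0.9677007  -0.00778883]
 [ 0.6112835   0.15292346 -0.77649656]
 [-0.75022517 -0.20042396 -0.63007335]] [ 0.02587536 -0.24808028  1.57465248]
top 496.6342273219099 496.6342273219099 323.5661320291896 200.2525534489573 [[-0.01520858 -0.99984977 -0.00831489]
 [-0.98527665  0.01640214 -0.170179  ]
 [ 0.17028981  0.00560428 -0.98537809]] [0.10433849 0.50338275 1.45279607]
wrist 309.70691628693146 309.70691628693146 315.75860786811853 200.92596872401214 [[ 0.2497451  -0.96830848 -0.00246327]
 [-0.91939244 -0.23792553  0.31322353]
 [-0.30388308 -0.07596133 -0.94967624]] [-0.64777618 -0.04215594  0.39201093]
```

View pics/scene0.png

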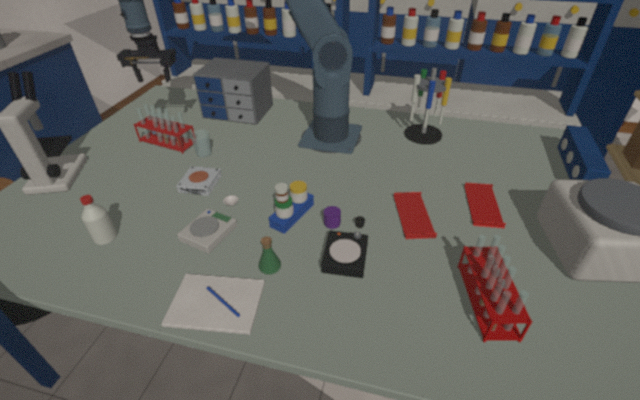

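View pics/top0.png

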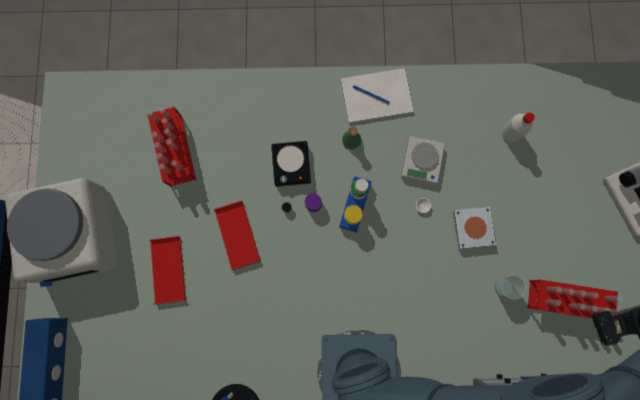

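View pics/wrist0.png

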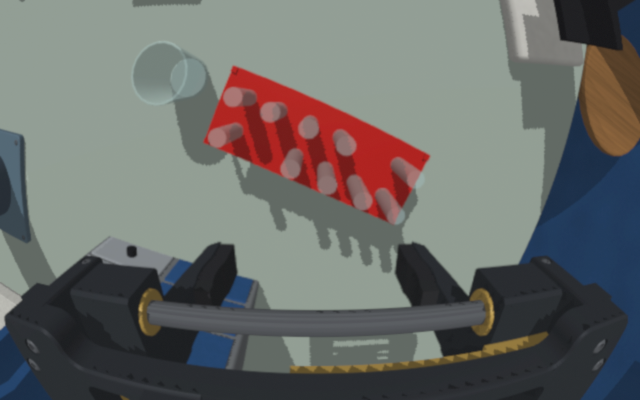

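```bash
cat > h.py <<'E'
import numpy as np,cv2
from workcell import telemetry, vision, ctrl
def crop(img,x0,y0,x1,y1,k,name):
    c=cv2.resize(img[y0:y1,x0:x1],None,fx=k,fy=k,interpolation=cv2.INTER_CUBIC)
    for x in range((x0+9)//10*10,x1,10):
        cv2.line(c,((x-x0)*k,0),((x-x0)*k,4),(0,0,0),1)
        if x%20==0: cv2.putText(c,str(x),((x-x0)*k+1,14),0,.4,(0,0,0),1)
    for y in range((y0+9)//10*10,y1,10):
        cv2.line(c,(0,(y-y0)*k),(4,(y-y0)*k),(0,0,0),1)
        if y%20==0: cv2.putText(c,str(y),(6,(y-y0)*k+4),0,.4,(0,0,0),1)
    cv2.imwrite('pics/'+name+'.png',c)
def ray(c,u,v):
    R=np.array(c['R']);t=np.array(c['t'])
    d=np.array([(u-c['cx'])/c['fx'],(v-c['cy'])/c['fy'],1.])
    if c.get('fish'):
        p=d[:2];r=np.hypot(*p);d=np.array([*(p/r*np.sin(r)),np.cos(r)]) if r>1e-9 else np.array([0,0,1.])
    return -R.T@t,R.T@d
def at(c,u,v,z):
    o,d=ray(c,u,v);return (o+d*(z-o[2])/d[2])[:2]
def proj(c,X):
    p=np.array(c['R'])@np.array(X)+np.array(c['t'])
    if c.get('fish'):
        r=np.hypot(p[0],p[1]);th=np.arctan2(r,p[2]);return np.array([c['cx']+c['fx']*th*p[0]/r,c['cy']+c['fy']*th*p[1]/r])
    return np.array([c['cx']+c['fx']*p[0]/p[2],c['cy']+c['fy']*p[1]/p[2]])
def cam(n):
    c=dict(vision.camera(n));c['fish']=n=='wrist';return c
E
python3 - <<'E'
from h import *
t=cv2.imread('pics/top0.png');s=cv2.imread('pics/scene0.png')
crop(t,250,120,390,245,5,'tA');crop(t,390,120,510,255,4,'tB');crop(t,140,190,270,315,5,'tC')
crop(s,160,150,380,285,3,'sA')
E
```

```text
(no output)
```

View pics/tA.png

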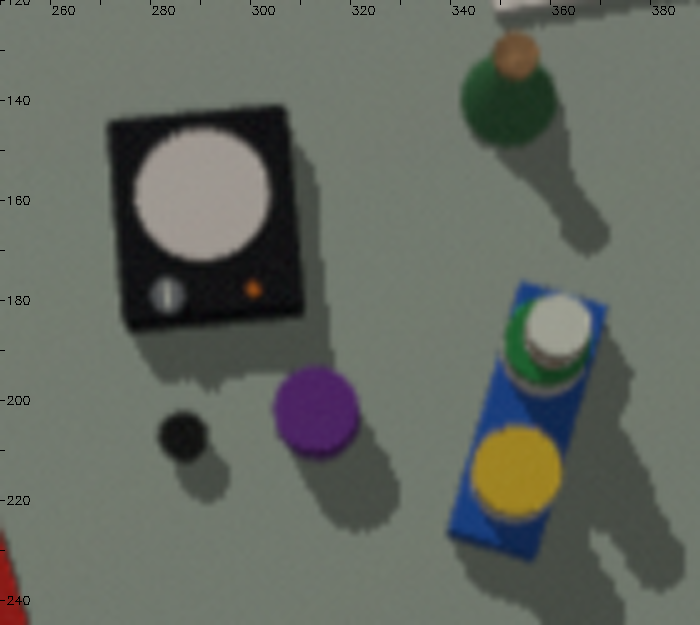

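View pics/tB.png

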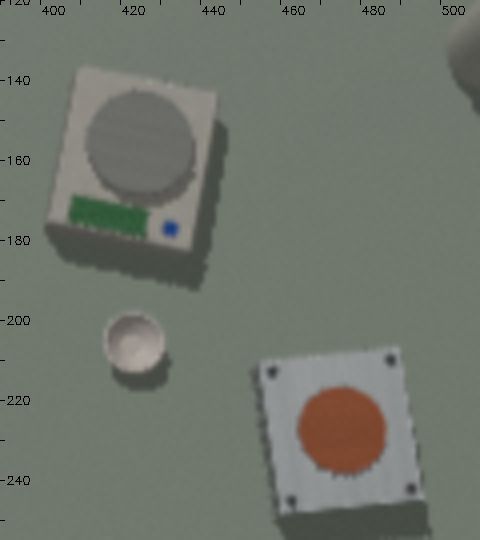

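View pics/tC.png

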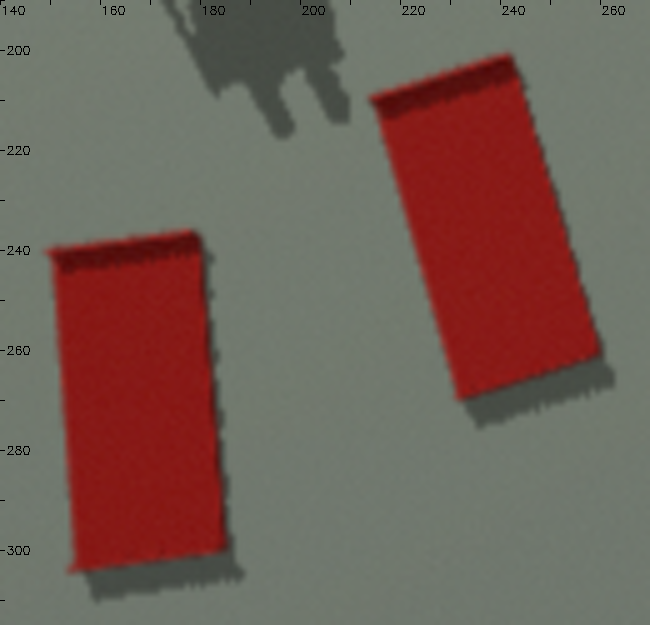

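View pics/sA.png

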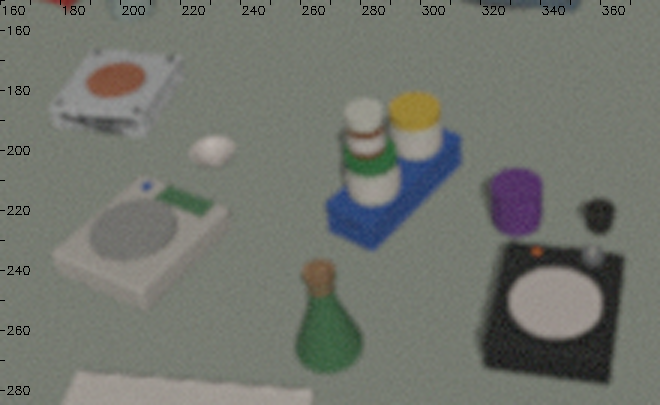

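Run:
```python
from h import *
T=cam('top');S=cam('scene')
def f(x,y,k,x0,y0): return (x+.5)/k-.5+x0,(y+.5)/k-.5+y0
A=lambda x,y,z:at(T,*f(x,y,5,250,120),z)
B=lambda x,y,z:at(T,*f(x,y,4,390,120),z)
C=lambda x,y,z:at(T,*f(x,y,5,140,190),z)
D=lambda x,y,z:at(S,*f(x,y,3,160,150),z)
P=lambda n,*v:print(n,*[np.round(x*1000,1) for x in v])
P('cap',A(558,322,.138),D(364,113,.138))
P('ylid',A(517,471,.09),D(415,108,.09))
P('glid',A(548,342,.09))
P('box',*[A(*p,.04) for p in((521,282),(607,305),(535,560),(448,535))])
P('stir',A(202,194,.042),D(556,303,.042)); P('knob',A(168,295,.048))
P('pan',B(140,145,.04),D(134,229,.04))
P('cold',B(342,430,.034),D(116,80,.034))
P('flask stop',A(516,55,.099),D(320,270,.099),'foot',A(508,110,.01))
P('purple',A(316,408,.05)); P('beaker',B(134,340,.02))
for q in(((370,97),(511,54),(602,355),(460,400)),((50,252),(195,231),(228,550),(70,572))):
  w=[C(*p,.02) for p in q];P('rack',*w);m=np.mean(w,0);P('mean',m,np.hypot(*m))
  d=(w[0]+w[1]-w[2]-w[3])/2;e=w[1]+w[2]-w[0]-w[3];print(np.hypot(*d),np.hypot(*e)/2,np.degrees(np.arctan2(d[1],d[0])))
# colour fits
im=T['image'];hsv=cv2.cvtColor(im,cv2.COLOR_BGR2HSV)
def blob(c,x0,y0,x1,y1,lo,hi,z,n):
  h=cv2.cvtColor(c['image'],cv2.COLOR_BGR2HSV)[y0:y1,x0:x1];m=cv2.inRange(h,lo,hi)
  k,l,st,ce=cv2.connectedComponentsWithStats(m);i=1+np.argmax(st[1:,4]);u=ce[i]+[x0,y0]
  P(n,u/1000,at(c,*u,z));print(st[i])
  return l==i,(x0,y0)
blob(T,335,195,370,230,(18,120,80),(35,255,255),.09,'ylid')
blob(T,455,210,495,250,(3,100,50),(20,255,255),.034,'cold')
blob(T,275,140,310,176,(0,0,110),(180,80,255),.042,'stir')
```

```text
cap [533.6 -11.6] [538.3 -11.9]
ylid [455.6  11.2] [459.9  10.5]
glid [531.6  -8.9]
box [579.    3.2] [563.8 -48.7] [409.   -0.9] [424.8  50.8]
stir [637.  197.1] [641.4 196.3]
knob [572.8 217.5]
pan [ 638.3 -215.2] [ 644.4 -214.3]
cold [ 417.4 -356.6] [ 422.5 -356.8]Traceback (most recent call last):
  File "<stdin>", line 16, in <module>
  File "<stdin>", line 8, in <lambda>
    return _wrapfunc(a, 'round', decimals=decimals, out=out)
    return _wrapit(obj, method, *args, **kwds)
    result = getattr(arr, method)(*args, **kwds)
numpy._core._exceptions._UFuncNoLoopError: ufunc 'multiply' did not contain a loop with signature matching types (dtype('<U4000'), dtype('float64')) -> None
```

Run:
```python
from h import *
T=cam('top');S=cam('scene')
def f(x,y,k,x0,y0): return (x+.5)/k-.5+x0,(y+.5)/k-.5+y0
A=lambda x,y,z:at(T,*f(x,y,5,250,120),z)
B=lambda x,y,z:at(T,*f(x,y,4,390,120),z)
C=lambda x,y,z:at(T,*f(x,y,5,140,190),z)
D=lambda x,y,z:at(S,*f(x,y,3,160,150),z)
P=lambda n,*v:print(n,*[np.round(x*1000,1) for x in v])
P('flask stop',A(516,55,.099),D(320,270,.099),A(508,110,.01))
P('purple',A(316,408,.05)); P('beaker',B(134,340,.02))
for q in(((370,97),(511,54),(602,355),(460,400)),((50,252),(195,231),(228,550),(70,572))):
  w=[C(*p,.02) for p in q];P('rack',*w);m=np.mean(w,0);P('mean',m,np.hypot(*m))
  d=(w[0]+w[1]-w[2]-w[3])/2;e=w[1]+w[2]-w[0]-w[3];print(np.hypot(*d),np.hypot(*e)/2,np.degrees(np.arctan2(d[1],d[0])))
def blob(c,x0,y0,x1,y1,lo,hi,z,n):
  h=cv2.cvtColor(c['image'],cv2.COLOR_BGR2HSV)[y0:y1,x0:x1];m=cv2.inRange(h,lo,hi)
  k,l,st,ce=cv2.connectedComponentsWithStats(m);i=1+np.argmax(st[1:,4]);u=ce[i]+[x0,y0]
  P(n,u/1000,at(c,*u,z));print(st[i])
blob(T,335,195,370,230,(18,120,80),(35,255,255),.09,'ylid')
blob(T,455,210,495,250,(3,100,50),(20,255,255),.034,'cold')
blob(T,275,140,310,176,(0,0,110),(180,80,255),.042,'stir')
b=np.array([[579,3.2],[563.8,-48.7],[409,-.9],[424.8,50.8]]);print(b.mean(0))
d=b[0]+b[1]-b[2]-b[3];print(np.hypot(*d)/2,np.degrees(np.arctan2(d[1],d[0])))
# base centre check
print(telemetry.state()['t'])
```

```text
flask stop [703.9   6. ] [705.7   5.2] [696.5   6.8]
purple [501.5 128.6]
beaker [ 490.5 -207.1]
rack [487.5 433.1] [512.8 347.1] [328.4 290. ] [303.  374.9]
mean [407.9 361.3] 544.9
0.19321157211136641 0.089143119498723 17.340341647040066
rack [395.7 625.1] [407.  537.5] [216.9 511.3] [205.5 604.7]
mean [306.3 569.7] 646.8
0.19155472109453353 0.09121463746293296 6.975258350737701
ylid [353.  213.9] [455.3  11.1]
[ 10  11  17  17 242]
cold [475.1 227. ] [ 417.7 -356.5]
[ 10   7  21  21 356]
stir [290.  158.4] [637.  197.2]
[  2   6  27  26 534]
[494.15   1.1 ]
161.69582554908456 -17.15743778568058
0.35
```

```bash
cat > plan.py <<'E'
import sys,json
from h import *
from scipy.spatial.transform import Rotation as Ro
# usage: plan.py x y z yawdeg(mm) [stepcm] ; tool z down, tool x at yaw
def tr(s):
    w,x,y,z=s['tcp_rot'];return Ro.from_quat([x,y,z,w])
def main():
    a=sys.argv[1:];s=telemetry.state();p=np.array(s['ee_pos'])*1000;R=tr(s)
    tgt=[float(v) if v!='.' else None for v in a[:4]]
    g=np.array([p[i] if tgt[i] is None else tgt[i] for i in range(3)])
    M=R.as_matrix();yaw=np.degrees(np.arctan2(M[1,0],M[0,0]))
    ty=yaw if tgt[3] is None else tgt[3]
    step=float(a[4]) if len(a)>4 else 4
    c,n=np.cos(np.radians(ty)),np.sin(np.radians(ty))
    G=Ro.from_matrix(np.array([[c,n,0],[n,-c,0],[0,0,-1]]))
    rv=(R.inv()*G).as_rotvec()
    k=int(max(1,np.ceil(np.linalg.norm(g-p)/10/step-1e-3),np.ceil(np.linalg.norm(rv)/.14)))
    print('at',p.round(1),'yaw',round(yaw,2),'tilt',np.degrees(np.arccos(-M[2,2])).round(2),'rv',rv.round(3),'rows',k)
    rows=[]
    for i in range(k):
        Ri=R*Ro.from_rotvec(rv*i/k)
        d=Ri.inv().apply((g-p)/10/k)
        rows.append([round(float(v),2) for v in d]+[round(float(v),3) for v in rv/k])
    for i in range(0,k,8): print(json.dumps(rows[i:i+8]).replace(' ',''))
    print('t',s['t'],'F',np.round(s['ft_force'],1),'w',round(s['grip_width']*1000,1),'q',np.round(s['q'],2))
main()
E
python3 plan.py 505 0 300 72.8 4.5
```

```text
at [ 163.2 -629.   238.5] yaw -75.45 tilt 0.02 rv [-1.000e-03  0.000e+00 -2.588e+00] rows 19
[[-2.75,-2.57,-0.32,-0.0,0.0,-0.136],[-2.38,-2.92,-0.32,-0.0,0.0,-0.136],[-1.96,-3.22,-0.32,-0.0,0.0,-0.136],[-1.5,-3.45,-0.32,-0.0,0.0,-0.136],[-1.02,-3.63,-0.32,-0.0,0.0,-0.136],[-0.52,-3.73,-0.32,-0.0,0.0,-0.136],[-0.01,-3.77,-0.32,-0.0,0.0,-0.136],[0.5,-3.73,-0.32,-0.0,0.0,-0.136]]
[[1.01,-3.63,-0.32,-0.0,0.0,-0.136],[1.49,-3.46,-0.32,-0.0,0.0,-0.136],[1.95,-3.23,-0.32,-0.0,0.0,-0.136],[2.37,-2.93,-0.32,-0.0,0.0,-0.136],[2.74,-2.58,-0.32,-0.0,0.0,-0.136],[3.07,-2.19,-0.32,-0.0,0.0,-0.136],[3.34,-1.75,-0.32,-0.0,0.0,-0.136],[3.54,-1.28,-0.32,-0.0,0.0,-0.136]]
[[3.68,-0.79,-0.32,-0.0,0.0,-0.136],[3.76,-0.28,-0.32,-0.0,0.0,-0.136],[3.76,0.23,-0.32,-0.0,0.0,-0.136]]
t 0.35 F [ 0.4 -0.7 -0.6] w 88.3 q [ 1.25  0.54 -0.    1.54  0.    1.07 -0.07]
```

```bash
python3 -m pendant '[[-2.8,-2.6,-0.3,0,0,-0.136],[-2.4,-2.9,-0.3,0,0,-0.136],[-2.0,-3.2,-0.3,0,0,-0.136],[-1.5,-3.4,-0.3,0,0,-0.136],[-1.0,-3.6,-0.3,0,0,-0.136],[-0.5,-3.7,-0.3,0,0,-0.136],[0,-3.8,-0.3,0,0,-0.136],[0.5,-3.7,-0.3,0,0,-0.136]]'; python3 plan.py 505 0 300 72.8 4.5
```

```text
t: 1.15
ee_pos: [0.3031, -0.3575, 0.2619]
tcp_rot: [0.002, 0.995, -0.098, -0.001]
ft_force: [0.4, 0.2, 0.7]
grip_width: 0.088
at [ 303.1 -357.5  261.9] yaw -11.25 tilt 0.29 rv [ 0.002  0.005 -1.467] rows 11
[[1.17,-3.54,-0.37,0.0,0.0,-0.133],[1.63,-3.36,-0.36,0.0,0.0,-0.133],[2.06,-3.11,-0.36,0.0,0.0,-0.133],[2.45,-2.81,-0.36,0.0,0.0,-0.133],[2.81,-2.46,-0.36,0.0,0.0,-0.133],[3.11,-2.06,-0.36,0.0,0.0,-0.133],[3.36,-1.63,-0.36,0.0,0.0,-0.133],[3.54,-1.17,-0.35,0.0,0.0,-0.133]]
[[3.67,-0.69,-0.35,0.0,0.0,-0.133],[3.73,-0.2,-0.35,0.0,0.0,-0.133],[3.72,0.3,-0.35,0.0,0.0,-0.133]]
t 1.15 F [0.4 0.2 0.7] w 88.0 q [ 1.07  0.22 -0.35  1.96  0.1   0.98  0.48]
```

```bash
python3 -m pendant '[[1.2,-3.5,-0.4,0,0,-0.133],[1.6,-3.4,-0.4,0,0,-0.133],[2.1,-3.1,-0.4,0,0,-0.133],[2.5,-2.8,-0.4,0,0,-0.133],[2.8,-2.5,-0.4,0,0,-0.133],[3.1,-2.1,-0.4,0,0,-0.133],[3.4,-1.6,-0.4,0,0,-0.133],[3.5,-1.2,-0.3,0,0,-0.133]]'; python3 plan.py 505 0 300 72.8 4.5
```

```text
t: 1.95
ee_pos: [0.4498, -0.0836, 0.2943]
tcp_rot: [0.004, 0.898, 0.44, -0.002]
ft_force: [1.1, -0.4, -0.6]
grip_width: 0.088
at [449.8 -83.6 294.3] yaw 52.21 tilt 0.55 rv [ 0.005  0.008 -0.359] rows 3
[[3.33,-0.25,-0.22,0.002,0.003,-0.12],[3.33,0.15,-0.21,0.002,0.003,-0.12],[3.29,0.54,-0.2,0.002,0.003,-0.12]]
t 1.95 F [ 1.1 -0.4 -0.6] w 88.0 q [ 0.72  0.2  -0.72  1.93  0.17  1.06  0.84]
```

```bash
python3 -m pendant '[[3.3,-0.2,-0.2,0,0,-0.12],[3.3,0.1,-0.2,0,0,-0.12],[3.3,0.5,-0.2,0.005,0.01,-0.12],[0,0,0,0,0,0],[0,0,0,0,0,0]]'
python3 - <<'E'
from h import *
W=cam('wrist');cv2.imwrite('pics/w1.png',W['image']);print(telemetry.state()['ee_pos'])
import pickle;pickle.dump(W,open('w1.pkl','wb'))
print(-np.array(W['R']).T@W['t'])
E
```

```text
t: 2.45
ee_pos: [0.5071, 0.0088, 0.3012]
tcp_rot: [-0.0, 0.797, 0.604, 0.002]
ft_force: [0.5, -0.5, -0.7]
grip_width: 0.0882
[0.50707678 0.0088737  0.30134072]
[0.42815565 0.03132085 0.44702393]
```

View pics/w1.png

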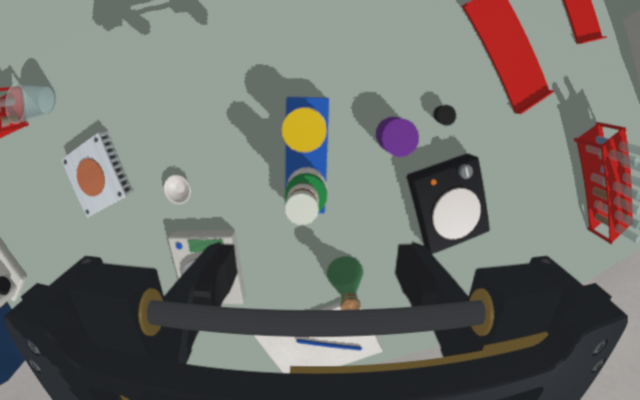

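Run:
```python
from h import *
import pickle;W=pickle.load(open('w1.pkl','rb'));im=W['image']
crop(im,260,85,360,235,4,'w1a');crop(im,430,170,500,250,6,'w1b')
def blob(c,x0,y0,x1,y1,lo,hi,z,n):
  h=cv2.cvtColor(c['image'],cv2.COLOR_BGR2HSV)[y0:y1,x0:x1];m=cv2.inRange(h,lo,hi)
  k,l,st,ce=cv2.connectedComponentsWithStats(m);i=1+np.argmax(st[1:,4]);u=ce[i]+[x0,y0]
  print(n,u,(at(c,*u,z)*1000).round(1),st[i])
blob(W,275,100,335,160,(18,120,80),(35,255,255),.09,'ylid')
blob(W,70,150,115,200,(3,100,50),(20,255,255),.034,'cold')
blob(W,425,180,490,245,(0,0,130),(180,80,255),.042,'stir')
```

```text
ylid [303.37120211 129.59048877] [455.8  10.7] [   7    8   44   44 1514]
cold [ 90.07994758 176.92791612] [ 417.1 -353.8] [  7   9  27  37 763]
stir [456.35669125 213.34510011] [635.3 195.2] [   8    8   48   51 1898]
```

View pics/w1a.png

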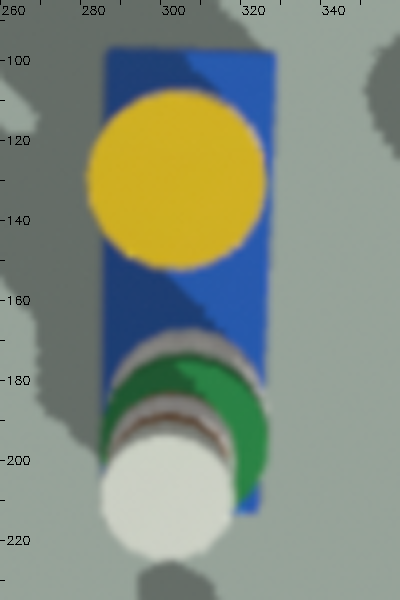

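```bash
python3 - <<'E'
from h import *
import pickle;W=pickle.load(open('w1.pkl','rb'))
f=lambda x,y:((x+.5)/4-.5+260,(y+.5)/4-.5+85)
P=lambda n,x,y,z:print(n,(at(W,*f(x,y),z)*1000).round(1))
P('cap',167.5,496,.138)
P('c1',105,48,.04);P('c2',275,52,.04);P('c3',260,513,.04)
P('left',105,300,.04);P('right',270,300,.04)
P('glid R',268,432,.09)
E
python3 plan.py 533 -11 220 72.8
```

```text
cap [531.4 -12. ]
c1 [411.4  -1.9]
c2 [428.   50.5]
c3 [579.2   3.7]
left [491.8 -26. ]
right [507.  27.]
glid R [536.2  16.3]
at [507.1   8.9 301.3] yaw 74.24 tilt 0.3 rv [ 0.002 -0.005  0.025] rows 3
[[-0.42,1.01,2.71,0.001,-0.002,0.008],[-0.4,1.01,2.71,0.001,-0.002,0.008],[-0.39,1.02,2.71,0.001,-0.002,0.008]]
t 2.5 F [-0.2  0.3  0.1] w 87.9 q [ 0.57  0.32 -0.82  1.81  0.26  1.12  0.96]
```

```bash
python3 -m pendant '[[-0.4,1,2.7,0,0,0.008],[-0.4,1,2.7,0,0,0.008],[-0.4,1,2.7,0,0,0.008],[0,0,0,0,0,0]]'; python3 plan.py 532.4 -11.8 97 72.8
```

```text
t: 2.9
ee_pos: [0.5325, -0.0173, 0.219]
tcp_rot: [0.002, 0.808, 0.589, 0.002]
ft_force: [0.5, 1.0, -0.6]
grip_width: 0.0874
at [532.5 -17.3 219. ] yaw 72.17 tilt 0.32 rv [ 0.006 -0.    -0.011] rows 4
[[0.13,-0.06,3.05,0.001,-0.0,-0.003],[0.13,-0.06,3.05,0.001,-0.0,-0.003],[0.13,-0.05,3.05,0.001,-0.0,-0.003],[0.13,-0.05,3.05,0.001,-0.0,-0.003]]
t 2.9 F [ 0.5  1.  -0.6] w 87.4 q [ 0.52  0.46 -0.74  1.84  0.37  0.98  0.88]
```

```bash
python3 -m pendant '[[0.1,-0.1,2.5,0.005,0,-0.01],[0.1,0,2.5,0,0,0],[0.1,0,2.5,0,0,0],[0.1,0,2.5,0,0,0],[0,0,0,0,0,0],[0,0,0,0,0,0]]'; python3 plan.py 532.4 -11.8 97 72.8
```

```text
t: 3.5
ee_pos: [0.534, -0.0181, 0.1238]
tcp_rot: [0.004, 0.808, 0.589, 0.001]
ft_force: [0.6, 0.3, 0.3]
grip_width: 0.0877
at [534.  -18.1 123.8] yaw 72.14 tilt 0.45 rv [ 0.008  0.002 -0.012] rows 1
[[0.55,-0.36,2.68,0.008,0.002,-0.012]]
t 3.5 F [0.6 0.3 0.3] w 87.7 q [ 0.45  0.59 -0.66  1.91  0.5   0.8   0.78]
```

```bash
python3 -m pendant '[[0.6,-0.3,0.8,0.008,0.002,-0.012],[0.2,-0.1,0.8,0,0,0],[0,0,0,0,0,0]]'; python3 plan.py 532.4 -11.8 97 72.8
```

```text
t: 3.8
ee_pos: [0.5346, -0.0091, 0.1107]
tcp_rot: [0.002, 0.805, 0.593, 0.002]
ft_force: [-1.0, -0.2, 0.8]
grip_width: 0.0882
at [534.6  -9.1 110.7] yaw 72.79 tilt 0.26 rv [ 0.004 -0.001 -0.   ] rows 1
[[-0.33,-0.14,1.37,0.004,-0.001,-0.0]]
t 3.8 F [-1.  -0.2  0.8] w 88.2 q [ 0.43  0.61 -0.65  1.91  0.52  0.78  0.76]
```

```bash
python3 -m pendant '[[-0.3,-0.1,1.0,0.004,0,0],[0,0,0.4,0,0,0],[0,0,0,0,0,0]]'; python3 plan.py 532.4 -11.8 97 72.8
```

```text
t: 4.1
ee_pos: [0.5331, -0.0118, 0.0961]
tcp_rot: [0.0, 0.805, 0.593, 0.001]
ft_force: [0.0, -0.8, 1.0]
grip_width: 0.0881
at [533.1 -11.8  96.1] yaw 72.79 tilt 0.09 rv [ 0.001 -0.001 -0.   ] rows 1
[[-0.02,-0.07,-0.09,0.001,-0.001,-0.0]]
t 4.1 F [ 0.  -0.8  1. ] w 88.1 q [ 0.42  0.64 -0.64  1.92  0.54  0.76  0.75]
```

```bash
python3 -m pendant '[[0,0,0,0,0,0],[0,0,0,0,0,0],[0,0,0,0,0,0],[0,0,0,0,0,0],[0,0,0,0,0,0]]' -0.05;  python3 - <<'E'
from h import *
W=cam('wrist');cv2.imwrite('pics/w2.png',W['image']);crop(W['image'],200,150,440,340,3,'w2c')
E
```

```text
t: 4.6
ee_pos: [0.5333, -0.0119, 0.0962]
tcp_rot: [0.0, 0.805, 0.593, 0.001]
ft_force: [0.2, -0.2, 0.4]
grip_width: 0.0503
```

View pics/w2c.png

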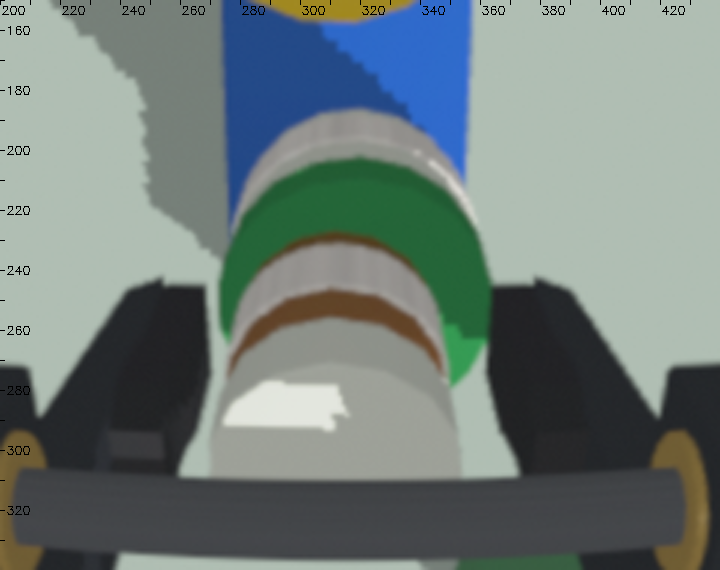

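```bash
python3 -m pendant '[[-0.2,0,0,0,0,0],[0,0,0,0,0,0],[0,0,0,0,0,0]]'; python3 -m pendant '[[0,0,0,0,0,0],[0,0,0,0,0,0],[0,0,0,0,0,0],[0,0,0,0,0,0]]' -1;  python3 plan.py . . 200 .
```

```text
t: 4.95
ee_pos: [0.5327, -0.014, 0.0964]
tcp_rot: [0.0, 0.805, 0.593, 0.001]
ft_force: [0.4, -0.8, 0.3]
grip_width: 0.0417
t: 5.35
ee_pos: [0.5327, -0.0141, 0.0964]
tcp_rot: [0.0, 0.805, 0.593, 0.001]
ft_force: [-0.6, 0.4, 0.3]
grip_width: 0.0354
at [532.7 -14.1  96.4] yaw 72.77 tilt 0.1 rv [ 0.002 -0.001 -0.   ] rows 3
[[0.0,0.01,-3.45,0.001,-0.0,-0.0],[0.0,0.0,-3.45,0.001,-0.0,-0.0],[0.0,0.0,-3.45,0.001,-0.0,-0.0]]
t 5.35 F [-0.6  0.4  0.3] w 35.4 q [ 0.43  0.63 -0.64  1.92  0.54  0.76  0.76]
```

```bash
python3 -m pendant '[[0,0,-1,0,0,0],[0,0,-2,0,0,0],[0,0,-3,0,0,0],[0,0,-3,0,0,0],[0,0,-2,0,0,0],[0,0,0,0,0,0]]';  python3 plan.py 417.5 -355.5 190 10 4
```

```text
t: 5.95
ee_pos: [0.5317, -0.0133, 0.2125]
tcp_rot: [-0.0, 0.805, 0.594, 0.0]
ft_force: [-0.2, 0.3, -0.7]
grip_width: 0.0351
at [531.7 -13.3 212.5] yaw 72.87 tilt 0.07 rv [-1.000e-03 -1.000e-03  1.097e+00] rows 10
[[-3.61,-0.08,0.22,-0.0,-0.0,0.11],[-3.59,0.31,0.22,-0.0,-0.0,0.11],[-3.54,0.7,0.22,-0.0,-0.0,0.11],[-3.44,1.09,0.22,-0.0,-0.0,0.11],[-3.3,1.46,0.22,-0.0,-0.0,0.11],[-3.12,1.81,0.22,-0.0,-0.0,0.11],[-2.9,2.14,0.22,-0.0,-0.0,0.11],[-2.65,2.45,0.22,-0.0,-0.0,0.11]]
[[-2.37,2.72,0.22,-0.0,-0.0,0.11],[-2.06,2.96,0.22,-0.0,-0.0,0.11]]
t 5.95 F [-0.2  0.3 -0.7] w 35.1 q [ 0.52  0.47 -0.75  1.84  0.38  0.97  0.88]
```

```bash
python3 -m pendant '[[-1.5,0,0,0,0,0.04],[-3,0.2,0.2,0,0,0.11],[-3.5,0.6,0.2,0,0,0.11],[-3.4,1,0.2,0,0,0.11],[-3.3,1.4,0.2,0,0,0.11],[-3.1,1.8,0.2,0,0,0.11],[-2.9,2.1,0.2,0,0,0.11],[-2.6,2.4,0.2,0,0,0.11]]'; python3 plan.py 417.5 -355.5 190 10 3
```

```text
t: 6.75
ee_pos: [0.449, -0.2713, 0.1907]
tcp_rot: [-0.004, 0.978, 0.21, -0.004]
ft_force: [-0.3, -0.8, -0.1]
grip_width: 0.0355
at [ 449.  -271.3  190.7] yaw 24.23 tilt 0.64 rv [-0.008  0.008  0.248] rows 3
[[-2.11,2.13,0.02,-0.003,0.003,0.083],[-1.93,2.3,0.02,-0.003,0.003,0.083],[-1.73,2.45,0.02,-0.003,0.003,0.083]]
t 6.75 F [-0.3 -0.8 -0.1] w 35.5 q [ 0.85  0.44 -0.49  1.88  0.26  0.9   0.65]
```

```bash
python3 -m pendant '[[-2.1,2.1,0,-0.003,0.003,0.083],[-1.6,2,0,-0.003,0.003,0.083],[-0.8,1.2,0,-0.003,0.003,0.083],[0,0,0,0,0,0],[0,0,0,0,0,0],[0,0,0,0,0,0]]'; python3 plan.py 417.5 -355.5 130 10 3
python3 - <<'E'
from h import *
W=cam('wrist');cv2.imwrite('pics/w3.png',W['image'])
h=cv2.cvtColor(W['image'],cv2.COLOR_BGR2HSV)
crop(W['image'],180,130,460,330,2,'w3c')
import pickle;pickle.dump(W,open('w3.pkl','wb'))
E
```

```text
t: 7.35
ee_pos: [0.4117, -0.3465, 0.1834]
tcp_rot: [-0.002, 0.997, 0.071, -0.006]
ft_force: [0.4, 0.3, 0.3]
grip_width: 0.0354
at [ 411.7 -346.5  183.4] yaw 8.19 tilt 0.69 rv [-0.005  0.011 -0.032] rows 2
[[0.25,0.5,2.66,-0.002,0.005,-0.016],[0.23,0.5,2.67,-0.002,0.005,-0.016]]
t 7.35 F [0.4 0.3 0.3] w 35.4 q [ 0.92  0.45 -0.4   1.86  0.23  0.88  0.56]
```

View pics/w3.png

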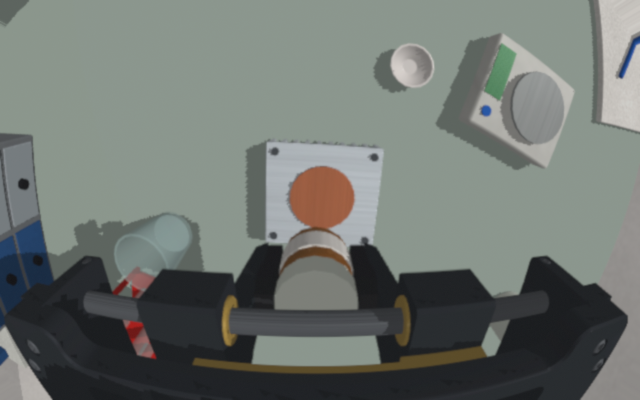

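```bash
cat >> h.py <<'E'
def ell(c,x0,y0,x1,y1,lo,hi,z,show=True):
    h=cv2.cvtColor(c['image'],cv2.COLOR_BGR2HSV)[y0:y1,x0:x1];m=cv2.inRange(h,lo,hi)
    k,l,st,ce=cv2.connectedComponentsWithStats(m);i=1+np.argmax(st[1:,4])
    cs,_=cv2.findContours((l==i).astype(np.uint8),cv2.RETR_EXTERNAL,cv2.CHAIN_APPROX_NONE)
    P=np.array([at(c,p[0]+x0,p[1]+y0,z) for p in max(cs,key=len)[:,0].astype(float)])*1000
    return P
def circ(P,r=None,n=3,tol=1.5):
    # circle fit with fixed radius optional
    from scipy.optimize import least_squares
    x0=[*P.mean(0)]+([] if r else [np.ptp(P[:,0])/2])
    f=lambda p:np.hypot(*(P-p[:2]).T)-(r or p[2])
    s=least_squares(f,x0,loss='soft_l1',f_scale=.5);return s.x.round(1),np.abs(s.fun).mean().round(2)
E
python3 - <<'E'
from h import *
import pickle;W=pickle.load(open('w3.pkl','rb'))
P=ell(W,270,150,370,232,(3,100,50),(20,255,255),.034)
print(circ(P),circ(P,33))
E
```

```text
(array([ 417.4, -357. ,   31.7]), np.float64(0.67)) (array([ 417.6, -357.9]), np.float64(1.26))
```

```bash
python3 -m pendant '[[0.3,0.5,2,-0.003,0.006,-0.02],[0.2,0.4,2,-0.003,0.005,-0.016],[0.1,0.1,2,0,0,0],[0,0,2,0,0,0],[0,0,1,0,0,0],[0,0,0,0,0,0],[0,0,0,0,0,0]]'; python3 plan.py 417.5 -356.5 60 10 3
```

```text
t: 8.1
ee_pos: [0.4246, -0.3493, 0.0918]
tcp_rot: [0.0, 0.995, 0.098, 0.003]
ft_force: [-0.5, 0.1, -0.4]
grip_width: 0.0354
at [ 424.6 -349.3   91.8] yaw 11.27 tilt 0.3 rv [ 0.001 -0.005  0.022] rows 2
[[-0.43,0.28,1.59,0.0,-0.003,0.011],[-0.42,0.29,1.59,0.0,-0.003,0.011]]
t 8.1 F [-0.5  0.1 -0.4] w 35.4 q [ 0.89  0.6  -0.36  1.89  0.31  0.7   0.54]
```

```bash
python3 -m pendant '[[-0.8,0.6,1,0,-0.004,0.02],[-0.1,0.1,1,0,0,0],[0,0,0.8,0,0,0],[0,0,0,0,0,0],[0,0,0,0,0,0]]'; python3 plan.py 417.5 -356.5 41 10 3
python3 - <<'E'
from h import *
W=cam('wrist');cv2.imwrite('pics/w4.png',W['image'])
S=cam('scene');crop(S['image'],150,130,280,230,6,'s4')
E
```

```text
t: 8.6
ee_pos: [0.4175, -0.3599, 0.0634]
tcp_rot: [0.002, 0.996, 0.087, 0.002]
ft_force: [-0.3, 0.2, -0.7]
grip_width: 0.035
at [ 417.5 -359.9   63.4] yaw 10.01 tilt 0.26 rv [ 0.004 -0.003  0.   ] rows 1
[[0.05,-0.34,2.24,0.004,-0.003,0.0]]
t 8.6 F [-0.3  0.2 -0.7] w 35.0 q [ 0.88  0.65 -0.33  1.9   0.33  0.65  0.52]
```

View pics/w4.png

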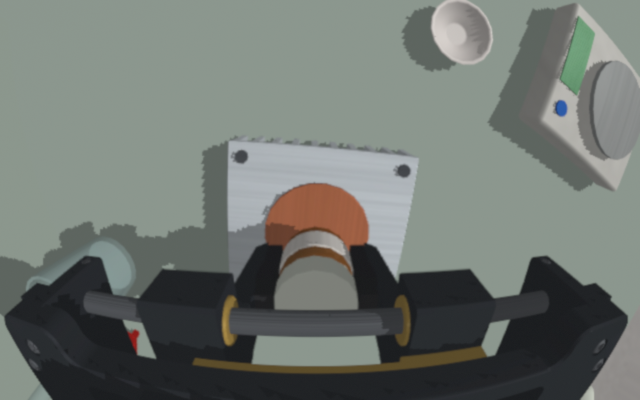

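View pics/s4.png

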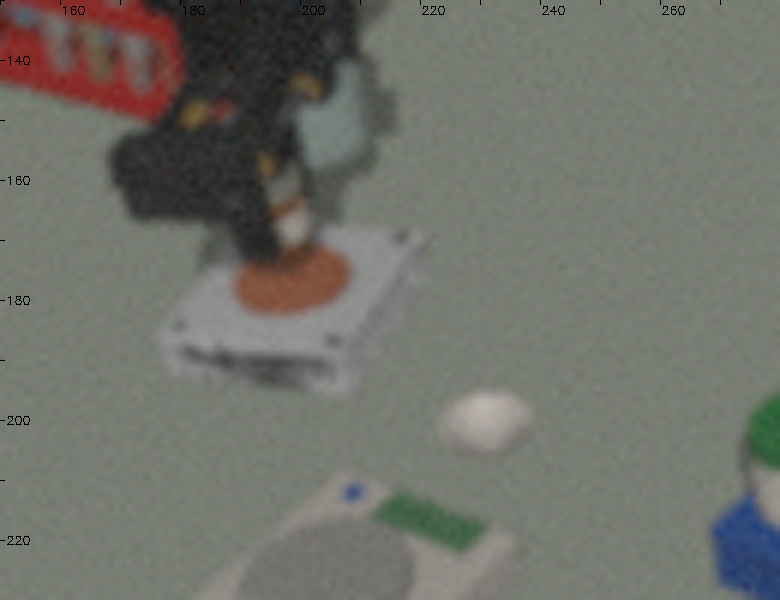

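```bash
python3 -m pendant '[[0,-0.3,-0.5,0.004,0,0.12],[0,0,0,0,0,0.14],[0,0,0,0,0,0.14],[0,0,0,0,0,0.14],[0,0,0,0,0,0.14],[0,0,0,0,0,0.12],[0,0,0,0,0,0],[0,0,0,0,0,0]]'; python3 plan.py 417.5 -356.5 41 -40 3
```

```text
t: 9.5
ee_pos: [0.4194, -0.3566, 0.0715]
tcp_rot: [-0.001, 0.947, -0.32, 0.004]
ft_force: [0.5, -0.2, -1.0]
grip_width: 0.0355
at [ 419.4 -356.6   71.5] yaw -37.34 tilt 0.44 rv [-0.004 -0.006  0.046] rows 2
[[-0.09,0.06,1.52,-0.002,-0.003,0.023],[-0.08,0.06,1.52,-0.002,-0.003,0.023]]
t 9.5 F [ 0.5 -0.2 -1. ] w 35.5 q [ 0.73  0.61 -0.13  1.91  0.12  0.62 -0.13]
```

```bash
python3 -m pendant '[[-0.2,0,1,-0.002,-0.003,0.02],[0,0,1,-0.002,-0.003,0.02],[0,0,0.4,0,0,0],[0,0,0,0,0,0],[0,0,0,0,0,0]]'; python3 plan.py 417.5 -356.5 41 -40 3
python3 - <<'E'
from h import *
W=cam('wrist');cv2.imwrite('pics/w5.png',W['image'])
E
```

```text
t: 10.0
ee_pos: [0.4175, -0.3548, 0.0446]
tcp_rot: [-0.001, 0.941, -0.338, -0.001]
ft_force: [0.5, -0.4, -0.5]
grip_width: 0.035
at [ 417.5 -354.8   44.6] yaw -39.5 tilt 0.09 rv [-0.001  0.001  0.009] rows 1
[[0.11,0.13,0.36,-0.001,0.001,0.009]]
t 10.0 F [ 0.5 -0.4 -0.5] w 35.0 q [ 0.71  0.66 -0.11  1.92  0.12  0.58 -0.17]
```

View pics/w5.png

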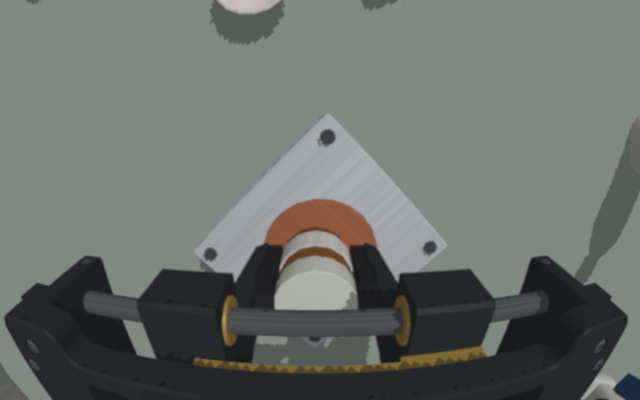

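Run:
```python
from h import *
W=cam('wrist');crop(W['image'],250,190,390,290,5,'w5c')
P=ell(W,250,190,390,243,(3,100,50),(20,255,255),.034)
P=P[[not(0) for p in P]]
import pickle;pickle.dump(W,open('w5.pkl','wb'))
top=[p for p in P]
print((at(W,321,199,.034)*1000).round(1),(at(W,316,230,.038)*1000).round(1),(at(W,266,241,.034)*1000).round(1),(at(W,376,241,.034)*1000).round(1))
```

```text
[ 439.3 -331.6] [ 426.9 -342.4] [ 399.6 -331.1] [ 447.5 -370.8]
```

View pics/w5c.png

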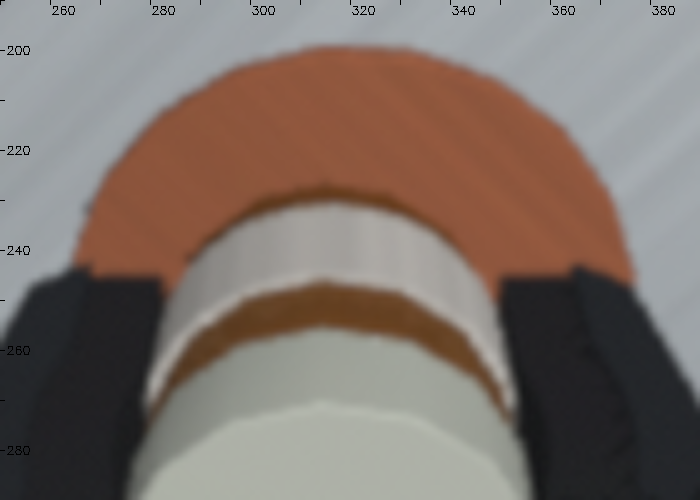

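```bash
python3 -m pendant '[[0.25,-0.1,0.1,0,0,0],[0,0,0.1,0,0,0],[0,0,0,0,0,0],[0,0,0,0,0,0]]'; python3 plan.py . . 40 . 3
```

```text
t: 10.5
ee_pos: [0.4209, -0.3563, 0.0435]
tcp_rot: [-0.0, 0.941, -0.338, 0.0]
ft_force: [-0.7, 0.6, -0.4]
grip_width: 0.0355
at [ 420.9 -356.3   43.5] yaw -39.49 tilt 0.05 rv [-0.001 -0.001  0.   ] rows 1
[[-0.0,0.0,0.35,-0.001,-0.001,0.0]]
t 10.5 F [-0.7  0.6 -0.4] w 35.5 q [ 0.71  0.66 -0.11  1.91  0.12  0.58 -0.18]
```

```bash
python3 -m pendant '[[0,0,0.1,0,0,0],[0,0,0,0,0,0]]'; python3 -m pendant '[[0,0,0.1,0,0,0],[0,0,0,0,0,0]]'; python3 plan.py . . 40 . 3
```

```text
t: 10.7
ee_pos: [0.4209, -0.3564, 0.0425]
tcp_rot: [-0.0, 0.941, -0.338, 0.001]
ft_force: [-0.2, -0.2, -0.2]
grip_width: 0.035
t: 10.9
ee_pos: [0.4209, -0.3564, 0.0414]
tcp_rot: [-0.0, 0.941, -0.338, 0.001]
ft_force: [-0.3, 0.2, -0.1]
grip_width: 0.0353
at [ 420.9 -356.4   41.4] yaw -39.5 tilt 0.06 rv [-0.001 -0.001  0.   ] rows 1
[[-0.0,0.0,0.14,-0.001,-0.001,0.0]]
t 10.9 F [-0.3  0.2 -0.1] w 35.3 q [ 0.71  0.67 -0.11  1.91  0.13  0.57 -0.18]
```

```bash
python3 -m pendant '[[0,0,0.05,0,0,0],[0,0,0,0,0,0]]'; python3 -m pendant '[[0,0,0.05,0,0,0],[0,0,0,0,0,0]]'; python3 -m pendant '[[0,0,0.05,0,0,0],[0,0,0,0,0,0]]'; python3 plan.py . . 40 . 3
```

```text
t: 11.1
ee_pos: [0.4209, -0.3564, 0.0408]
tcp_rot: [-0.0, 0.941, -0.338, 0.0]
ft_force: [0.3, -0.6, -0.5]
grip_width: 0.0352
t: 11.3
ee_pos: [0.4209, -0.3564, 0.0404]
tcp_rot: [-0.0, 0.941, -0.338, 0.001]
ft_force: [-1.2, -0.4, -1.0]
grip_width: 0.0356
t: 11.5
ee_pos: [0.421, -0.3565, 0.0405]
tcp_rot: [-0.0, 0.941, -0.338, 0.001]
ft_force: [-0.3, -0.1, -1.3]
grip_width: 0.0351
at [ 421.  -356.5   40.5] yaw -39.5 tilt 0.06 rv [-0.001 -0.001  0.   ] rows 1
[[-0.0,0.0,0.05,-0.001,-0.001,0.0]]
t 11.5 F [-0.3 -0.1 -1.3] w 35.1 q [ 0.71  0.67 -0.11  1.91  0.13  0.57 -0.18]
```

```bash
python3 -m pendant '[[0,0,0,0,0,0],[0,0,0,0,0,0],[0,0,0,0,0,0],[0,0,0,0,0,0]]' 0.2; python3 -m pendant '[[0,0,-1,0,0,0],[0,0,-2,0,0,0],[0,0,-3,0,0,0],[0,0,-3,0,0,0],[0,0,-3,0,0,0],[0,0,-1,0,0,0],[0,0,0,0,0,0]]' 1
python3 - <<'E'
from h import *
T=cam('top');crop(T['image'],430,180,520,280,6,'t5');W=cam('wrist');cv2.imwrite('pics/w6.png',W['image'])
E
python3 plan.py 455.6 11 150 72.8
```

```text
t: 11.9
ee_pos: [0.4211, -0.3566, 0.0404]
tcp_rot: [-0.0, 0.941, -0.338, 0.001]
ft_force: [-1.3, 0.2, 0.9]
grip_width: 0.053
t: 12.6
ee_pos: [0.4206, -0.3561, 0.1777]
tcp_rot: [-0.0, 0.941, -0.338, 0.001]
ft_force: [-0.4, 0.5, -0.6]
grip_width: 0.0883
at [ 419.8 -355.6  175.9] yaw -39.48 tilt 0.11 rv [-2.00e-03  1.00e-03 -1.96e+00] rows 14
[[-1.47,-2.18,0.19,-0.0,0.0,-0.14],[-1.15,-2.37,0.19,-0.0,0.0,-0.14],[-0.81,-2.5,0.19,-0.0,0.0,-0.14],[-0.45,-2.59,0.19,-0.0,0.0,-0.14],[-0.08,-2.63,0.19,-0.0,0.0,-0.14],[0.28,-2.62,0.19,-0.0,0.0,-0.14],[0.65,-2.55,0.19,-0.0,0.0,-0.14],[1.0,-2.44,0.19,-0.0,0.0,-0.14]]
[[1.33,-2.27,0.19,-0.0,0.0,-0.14],[1.63,-2.07,0.19,-0.0,0.0,-0.14],[1.9,-1.82,0.18,-0.0,0.0,-0.14],[2.14,-1.53,0.18,-0.0,0.0,-0.14],[2.33,-1.22,0.18,-0.0,0.0,-0.14],[2.48,-0.88,0.18,-0.0,0.0,-0.14]]
t 12.7 F [-0.2 -0.4 -0.2] w 87.9 q [ 0.73  0.45 -0.14  1.85  0.08  0.84 -0.14]
```

View pics/w6.png

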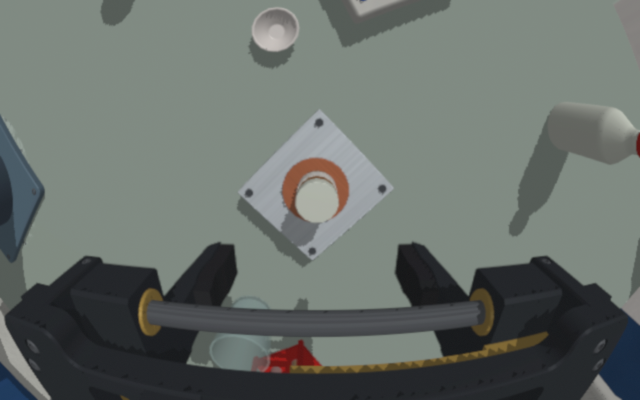

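```bash
python3 - <<'E'
from h import *
W=cam('wrist');h=W['image'][150:240,270:370]
P=ell(W,290,170,345,226,(15,0,120),(90,60,255),.082)
print('cap',circ(P),circ(P,18))
Q=ell(W,270,150,370,230,(3,100,50),(20,255,255),.034);print('disc',circ(Q),circ(Q,33))
crop(W['image'],230,100,400,270,4,'w6c')
E
python3 -m pendant '[[-1.5,-2.2,0,0,0,-0.14],[-1.2,-2.4,0,0,0,-0.14],[-0.8,-2.5,0,0,0,-0.14],[-0.5,-2.6,0,0,0,-0.14],[-0.1,-2.6,0,0,0,-0.14],[0.3,-2.6,0,0,0,-0.14],[0.6,-2.6,0,0,0,-0.14],[1,-2.4,0,0,0,-0.14]]';python3 plan.py 455.6 11 150 72.8
```

```text
cap (array([ 423.1, -352.6,   19.2]), np.float64(1.57)) (array([ 423.2, -352.2]), np.float64(1.72))
disc (array([ 418.1, -356.4,   30.7]), np.float64(3.8)) (array([ 416.8, -358.3]), np.float64(4.93))
t: 13.55
ee_pos: [0.4279, -0.1376, 0.1642]
tcp_rot: [-0.008, 0.973, 0.232, -0.009]
ft_force: [0.2, -0.5, 0.0]
grip_width: 0.0884
at [ 427.9 -137.6  164.2] yaw 26.82 tilt 1.38 rv [-0.024  0.005 -0.803] rows 6
[[1.53,-2.0,0.26,-0.004,0.001,-0.134],[1.79,-1.78,0.25,-0.004,0.001,-0.134],[2.01,-1.52,0.24,-0.004,0.001,-0.134],[2.19,-1.24,0.24,-0.004,0.001,-0.134],[2.34,-0.94,0.24,-0.004,0.001,-0.134],[2.44,-0.62,0.24,-0.004,0.001,-0.134]]
t 13.55 F [ 0.2 -0.5  0. ] w 88.4 q [ 0.62  0.36 -0.48  2.07  0.22  0.78  0.47]
```

View pics/w6c.png

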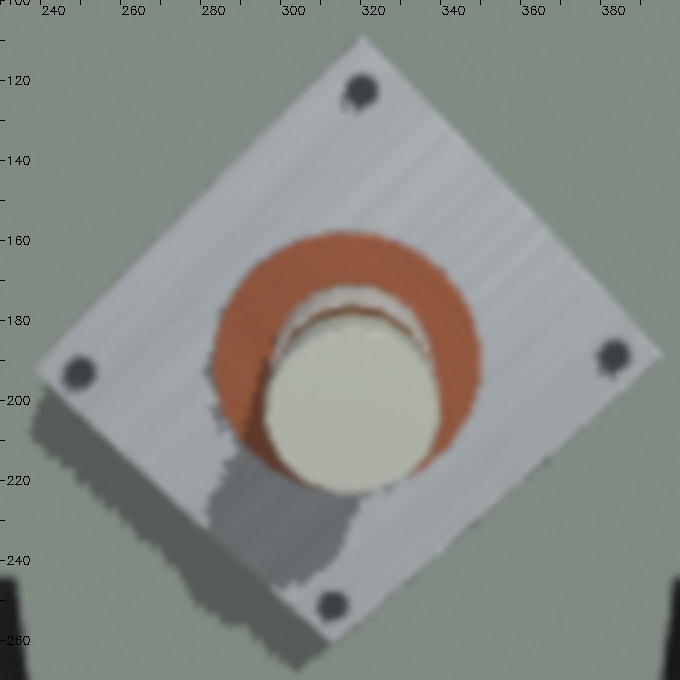

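```bash
python3 -m pendant '[[1.5,-2,0.2,-0.004,0,-0.134],[1.8,-1.8,0.2,-0.004,0,-0.134],[2,-1.5,0.2,-0.004,0,-0.134],[2.2,-1.2,0.2,-0.004,0,-0.134],[2.3,-0.9,0.2,-0.004,0,-0.134],[1.5,-0.5,0.2,-0.004,0,-0.11],[0,0,0,0,0,0],[0,0,0,0,0,0]]';python3 plan.py 455.6 11 100 72.8
```

```text
t: 14.35
ee_pos: [0.4435, 0.0121, 0.1428]
tcp_rot: [-0.009, 0.8, 0.6, -0.007]
ft_force: [0.3, -0.5, 0.1]
grip_width: 0.088
at [443.5  12.1 142.8] yaw 73.79 tilt 1.27 rv [-0.022  0.     0.017] rows 2
[[0.12,0.64,2.13,-0.011,0.0,0.009],[0.12,0.62,2.13,-0.011,0.0,0.009]]
t 14.35 F [ 0.3 -0.5  0.1] w 88.0 q [ 0.45  0.44 -0.69  2.1   0.39  0.76  0.8 ]
```

```bash
python3 -m pendant '[[0.1,0.9,1.5,-0.012,0,0.01],[0,0.3,1.5,-0.01,0,0.008],[0,0,0,0,0,0],[0,0,0,0,0,0]]';python3 plan.py 455.6 11 60 72.8;  python3 - <<'E'
from h import *
W=cam('wrist');cv2.imwrite('pics/w7.png',W['image'])
P=ell(W,240,190,400,310,(18,120,80),(35,255,255),.09);print(circ(P),circ(P,26))
E
```

```text
t: 14.75
ee_pos: [0.4539, 0.0051, 0.1105]
tcp_rot: [-0.0, 0.81, 0.587, -0.002]
ft_force: [0.5, 0.3, 0.2]
grip_width: 0.0884
at [453.9   5.1 110.5] yaw 71.88 tilt 0.24 rv [-0.003  0.003 -0.016] rows 2
[[0.32,-0.0,2.52,-0.001,0.002,-0.008],[0.31,-0.0,2.52,-0.001,0.002,-0.008]]
t 14.75 F [0.5 0.3 0.2] w 88.4 q [ 0.4   0.5  -0.62  2.11  0.46  0.68  0.72]
(array([454.5,  11. ,  26.2]), np.float64(0.69)) (array([454.6,  11. ]), np.float64(0.7))
```

View pics/w7.png

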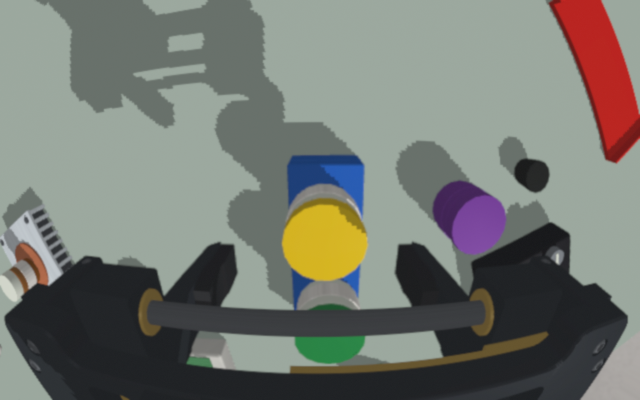

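```bash
python3 -m pendant '[[0.6,0,0.5,0,0.003,-0.016],[0.1,0,1,0,0,0],[0,0,0,0,0,0],[0,0,0,0,0,0]]';python3 plan.py 455 10.5 50 72.8
```

```text
t: 15.2
ee_pos: [0.4567, 0.0116, 0.0955]
tcp_rot: [-0.001, 0.805, 0.593, -0.0]
ft_force: [-0.3, -0.6, 0.5]
grip_width: 0.088
at [456.7  11.6  95.5] yaw 72.76 tilt 0.07 rv [-0.001 -0.    -0.001] rows 2
[[-0.08,-0.06,2.27,-0.001,-0.0,-0.0],[-0.08,-0.07,2.27,-0.001,-0.0,-0.0]]
t 15.2 F [-0.3 -0.6  0.5] w 88.0 q [ 0.37  0.53 -0.61  2.11  0.49  0.65  0.7 ]
```

```bash
python3 -m pendant '[[-0.1,-0.1,1.5,0,0,0],[0,0,1.5,0,0,0],[0,0,0.9,0,0,0],[0,0,0,0,0,0],[0,0,0,0,0,0]]';python3 plan.py 455 10.5 50 72.8
```

```text
t: 15.7
ee_pos: [0.4564, 0.0112, 0.0561]
tcp_rot: [-0.0, 0.805, 0.593, 0.0]
ft_force: [-0.2, -0.2, -0.2]
grip_width: 0.0883
at [456.4  11.2  56.1] yaw 72.77 tilt 0.05 rv [ 0.001 -0.001 -0.001] rows 1
[[-0.11,-0.11,0.61,0.001,-0.001,-0.001]]
t 15.7 F [-0.2 -0.2 -0.2] w 88.3 q [ 0.32  0.59 -0.54  2.12  0.57  0.57  0.63]
```

```bash
python3 -m pendant '[[-0.1,-0.1,0.5,0,0,0],[0,0,0,0,0,0],[0,0,0,0,0,0],[0,0,0,0,0,0]]' 0.4;python3 plan.py 455 10.5 50 72.8;  python3 - <<'E'
from h import *
W=cam('wrist');crop(W['image'],180,130,460,340,2,'w8')
E
```

```text
t: 16.1
ee_pos: [0.456, 0.0105, 0.052]
tcp_rot: [0.001, 0.805, 0.593, 0.001]
ft_force: [0.2, -0.2, 0.2]
grip_width: 0.0622
at [456.   10.5  52. ] yaw 72.75 tilt 0.17 rv [ 0.003 -0.001 -0.001] rows 1
[[-0.03,-0.1,0.2,0.003,-0.001,-0.001]]
t 16.1 F [ 0.2 -0.2  0.2] w 62.2 q [ 0.31  0.6  -0.53  2.13  0.58  0.55  0.63]
```

View pics/w8.png

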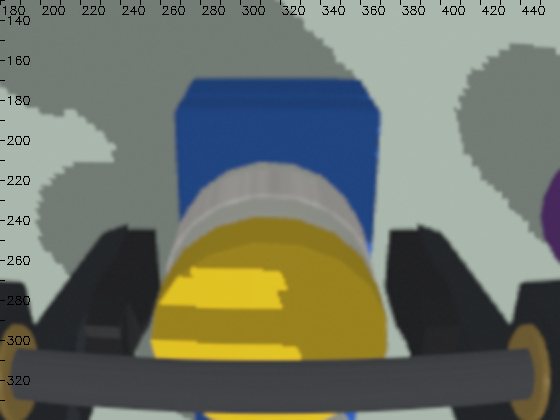

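```bash
python3 -m pendant '[[-0.05,-0.1,0.05,0.003,0,0],[0,0,0,0,0,0],[0,0,0,0,0,0],[0,0,0,0,0,0],[0,0,0,0,0,0]]' -1;python3 plan.py . . 200 .
```

```text
t: 16.65
ee_pos: [0.4549, 0.0102, 0.0516]
tcp_rot: [-0.001, 0.805, 0.593, 0.0]
ft_force: [-0.6, 0.3, -0.5]
grip_width: 0.0517
at [454.9  10.2  51.6] yaw 72.74 tilt 0.08 rv [-0.    -0.001  0.   ] rows 4
[[0.01,-0.0,-3.71,-0.0,-0.0,0.0],[0.0,-0.0,-3.71,-0.0,-0.0,0.0],[0.0,-0.0,-3.71,-0.0,-0.0,0.0],[0.0,-0.0,-3.71,-0.0,-0.0,0.0]]
t 16.65 F [-0.6  0.3 -0.5] w 51.7 q [ 0.32  0.6  -0.53  2.13  0.58  0.56  0.63]
```

```bash
python3 -m pendant '[[0,0,-1,0,0,0],[0,0,-2,0,0,0],[0,0,-3,0,0,0],[0,0,-3,0,0,0],[0,0,-2,0,0,0],[0,0,-1,0,0,0],[0,0,0,0,0,0]]';python3 plan.py 638 -215 170 40 3.5
```

```text
t: 17.35
ee_pos: [0.4536, 0.0106, 0.1784]
tcp_rot: [-0.001, 0.805, 0.594, -0.0]
ft_force: [0.4, -0.9, -0.5]
grip_width: 0.0512
at [453.6  10.6 178.4] yaw 72.85 tilt 0.14 rv [-0.002  0.     0.573] rows 9
[[-1.79,2.7,0.09,-0.0,0.0,0.064],[-1.62,2.81,0.09,-0.0,0.0,0.064],[-1.43,2.9,0.09,-0.0,0.0,0.064],[-1.25,2.99,0.09,-0.0,0.0,0.064],[-1.05,3.06,0.09,-0.0,0.0,0.064],[-0.86,3.12,0.09,-0.0,0.0,0.064],[-0.66,3.17,0.09,-0.0,0.0,0.064],[-0.45,3.21,0.09,-0.0,0.0,0.064]]
[[-0.25,3.23,0.09,-0.0,0.0,0.064]]
t 17.35 F [ 0.4 -0.9 -0.5] w 51.2 q [ 0.48  0.38 -0.72  2.06  0.34  0.82  0.83]
```

```bash
python3 -m pendant '[[-0.9,1.3,0,0,0,0.03],[-1.7,2.7,0.1,0,0,0.06],[-1.6,2.8,0.1,0,0,0.06],[-1.4,2.9,0.1,0,0,0.06],[-1.2,3,0.1,0,0,0.06],[-1,3.1,0.1,0,0,0.06],[-0.8,3.1,0.1,0,0,0.06],[-0.6,2.8,0.1,0,0,0.06]]';python3 plan.py 638 -215 170 40 3.5
```

```text
t: 18.15
ee_pos: [0.6019, -0.1885, 0.1592]
tcp_rot: [-0.003, 0.921, 0.389, -0.008]
ft_force: [0.3, -0.5, -1.6]
grip_width: 0.0513
at [ 601.9 -188.5  159.2] yaw 45.77 tilt 1.01 rv [-0.011  0.014  0.101] rows 2
[[0.3,2.21,-0.57,-0.006,0.007,0.05],[0.42,2.2,-0.56,-0.006,0.007,0.05]]
t 18.15 F [ 0.3 -0.5 -1.6] w 51.3 q [ 0.56  0.65 -0.49  1.62  0.36  0.98  0.75]
```

```bash
python3 -m pendant '[[0.2,1.5,-0.5,-0.006,0.007,0.05],[0.1,0.8,-0.3,-0.006,0.007,0.04],[0,0,0,0,0,0],[0,0,0,0,0,0],[0,0,0,0,0,0]]';python3 plan.py 638 -215 120 40 3
python3 - <<'E'
from h import *
W=cam('wrist');cv2.imwrite('pics/w9.png',W['image'])
import pickle;pickle.dump(W,open('w9.pkl','wb'))
E
```

```text
t: 18.65
ee_pos: [0.6185, -0.2104, 0.159]
tcp_rot: [-0.0, 0.94, 0.341, -0.005]
ft_force: [-0.3, 0.6, -0.7]
grip_width: 0.0513
at [ 618.5 -210.4  159. ] yaw 39.85 tilt 0.52 rv [-0.004  0.008 -0.003] rows 2
[[0.62,0.81,1.94,-0.002,0.004,-0.001],[0.61,0.8,1.95,-0.002,0.004,-0.001]]
t 18.65 F [-0.3  0.6 -0.7] w 51.3 q [ 0.56  0.68 -0.46  1.56  0.34  0.99  0.7 ]
```

View pics/w9.png

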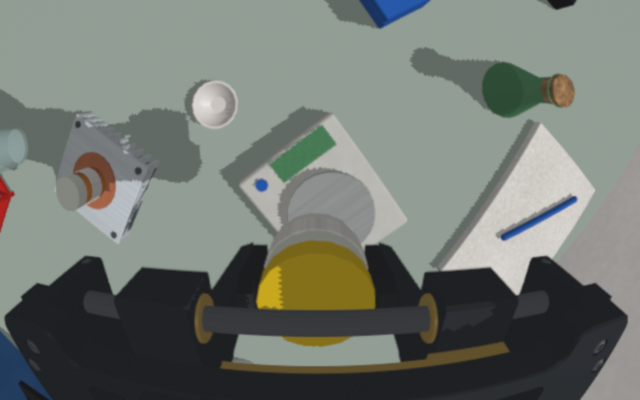

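Run:
```python
from h import *
import pickle;W=pickle.load(open('w9.pkl','rb'))
crop(W['image'],270,150,400,250,6,'w9c')
```

```text
(no output)
```

View pics/w9c.png

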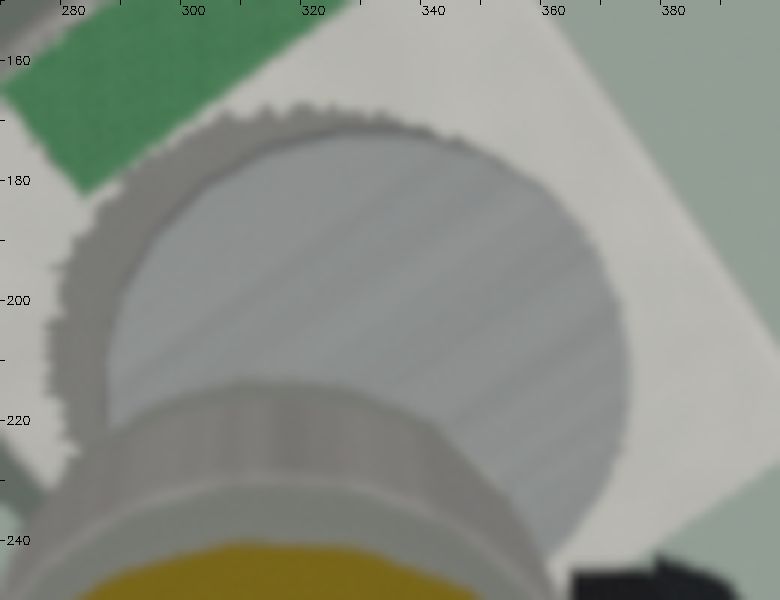

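Pan's edge (in the crop): left (107,370), upper-left (160,235), top (370,134), upper-right (545,185), right (629,370), lower-right (560,550).

Run:
```python
from h import *
import pickle;W=pickle.load(open('w9.pkl','rb'))
P=np.array([at(W,(x+.5)/6-.5+270,(y+.5)/6-.5+150,.04) for x,y in((107,370),(125,290),(160,235),(275,155),(370,134),(470,148),(545,185),(615,290),(629,370),(617,460),(560,550))])*1000
print(circ(P),circ(P,41))
```

```text
(array([ 640.8, -215.3,   40.4]), np.float64(0.3)) (array([ 641.1, -215.8]), np.float64(0.56))
```

```bash
python3 -m pendant '[[0.9,1.1,1.5,-0.002,0.004,0],[0.6,0.7,1.5,-0.002,0.004,0],[0.2,0.2,1.5,0,0,0],[0,0,1.5,0,0,0],[0,0,0,0,0,0],[0,0,0,0,0,0]]';python3 plan.py 641 -215.5 60 40 3
```

```text
t: 19.3
ee_pos: [0.6432, -0.212, 0.095]
tcp_rot: [-0.001, 0.939, 0.343, -0.001]
ft_force: [-0.4, 0.2, -0.1]
grip_width: 0.0515
at [ 643.2 -212.    95. ] yaw 40.12 tilt 0.15 rv [-0.002  0.001  0.002] rows 2
[[-0.2,0.07,1.75,-0.001,0.001,0.001],[-0.2,0.07,1.75,-0.001,0.001,0.001]]
t 19.3 F [-0.4  0.2 -0.1] w 51.5 q [ 0.53  0.79 -0.43  1.53  0.38  0.91  0.68]
```

```bash
python3 -m pendant '[[-0.4,0.2,1.2,0,0,0],[0,0,1.2,0,0,0],[0,0,0.7,0,0,0],[0,0,0,0,0,0],[0,0,0,0,0,0]]';python3 plan.py 641 -215.5 56 40 3
python3 - <<'E'
from h import *
W=cam('wrist');crop(W['image'],200,150,440,320,3,'w10')
import pickle;pickle.dump(W,open('w10.pkl','wb'))
E
```

```text
t: 19.8
ee_pos: [0.641, -0.217, 0.0621]
tcp_rot: [-0.001, 0.939, 0.343, -0.001]
ft_force: [-0.3, -0.8, -0.5]
grip_width: 0.0511
at [ 641.  -217.    62.1] yaw 40.09 tilt 0.1 rv [-0.001  0.001  0.002] rows 1
[[0.1,-0.11,0.61,-0.001,0.001,0.002]]
t 19.8 F [-0.3 -0.8 -0.5] w 51.1 q [ 0.53  0.83 -0.41  1.54  0.4   0.86  0.67]
```

View pics/w10.png

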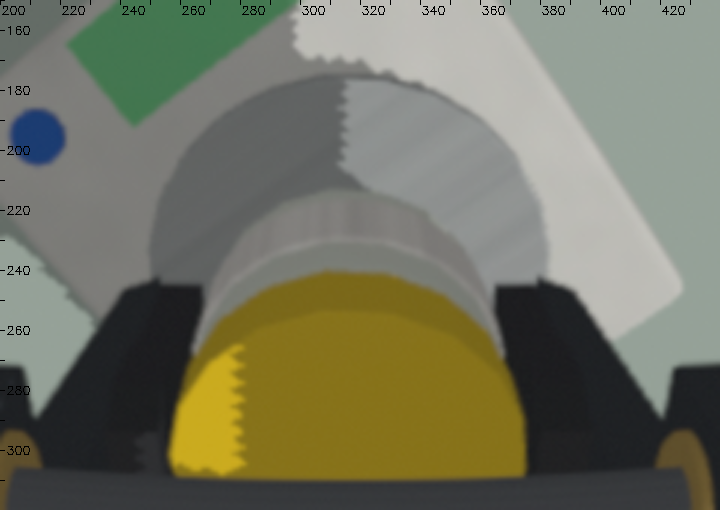

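Run:
```python
from h import *
import pickle;W=pickle.load(open('w10.pkl','rb'))
a=at(W,316,174.2,.04)*1000;b=at(W,316,212.7,.0505)*1000;print(a,b,np.hypot(*(a-b)))
```

```text
[ 614.16635771 -183.89357267] [ 626.35364712 -198.4116223 ] 18.95531029353608
```

```bash
python3 -m pendant '[[0,-0.3,0.5,0,0,0.002],[0,0,0,0,0,0],[0,0,0,0,0,0]]';python3 -m pendant '[[0,0,0.2,0,0,0],[0,0,0,0,0,0]]';python3 plan.py 641 -215.5 51.6 40 3
```

```text
t: 20.15
ee_pos: [0.6395, -0.2144, 0.0577]
tcp_rot: [-0.0, 0.94, 0.342, -0.0]
ft_force: [-0.5, -0.9, -1.2]
grip_width: 0.0514
t: 20.35
ee_pos: [0.6398, -0.2143, 0.0559]
tcp_rot: [0.0, 0.94, 0.342, 0.0]
ft_force: [-0.1, -0.1, -0.2]
grip_width: 0.0515
at [ 639.8 -214.3   55.9] yaw 39.99 tilt 0.02 rv [ 0. -0. -0.] rows 1
[[0.02,0.17,0.43,0.0,-0.0,-0.0]]
t 20.35 F [-0.1 -0.1 -0.2] w 51.5 q [ 0.52  0.84 -0.41  1.55  0.41  0.84  0.66]
```

```bash
python3 -m pendant '[[0,0,0.2,0,0,0],[0,0,0,0,0,0]]'; python3 -m pendant '[[0,0,0.1,0,0,0],[0,0,0,0,0,0]]';python3 -m pendant '[[0,0,0.1,0,0,0],[0,0,0,0,0,0]]';python3 -m pendant '[[0,0,0.05,0,0,0],[0,0,0,0,0,0]]'
```

```text
t: 20.55
ee_pos: [0.6399, -0.2144, 0.0538]
tcp_rot: [0.0, 0.94, 0.342, 0.0]
ft_force: [0.7, 0.6, -0.5]
grip_width: 0.0512
t: 20.75
ee_pos: [0.6399, -0.2145, 0.0527]
tcp_rot: [0.0, 0.94, 0.342, 0.0]
ft_force: [-0.1, -1.2, -1.0]
grip_width: 0.0512
t: 20.95
ee_pos: [0.6401, -0.2145, 0.0518]
tcp_rot: [0.0, 0.94, 0.342, 0.0]
ft_force: [-0.0, -0.3, -0.7]
grip_width: 0.0513
t: 21.15
ee_pos: [0.6402, -0.2146, 0.0518]
tcp_rot: [0.0, 0.94, 0.342, 0.0]
ft_force: [0.1, 0.6, -0.9]
grip_width: 0.0512
```

```bash
python3 -m pendant '[[0,0,0.05,0,0,0],[0,0,0,0,0,0]]'; python3 -m pendant '[[0,0,0,0,0,0],[0,0,0,0,0,0],[0,0,0,0,0,0],[0,0,0,0,0,0]]' 0.5; python3 -m pendant '[[0,0,-1,0,0,0],[0,0,-2,0,0,0],[0,0,-3,0,0,0],[0,0,-3,0,0,0],[0,0,-2,0,0,0],[0,0,-1,0,0,0],[0,0,0,0,0,0]]' 1
python3 - <<'E'
from h import *
W=cam('wrist');cv2.imwrite('pics/w11.png',W['image'])
P=ell(W,240,150,400,310,(18,120,80),(35,255,255),.09);print(circ(P),circ(P,26))
E
python3 plan.py 532 -11 150 72.8
```

```text
t: 21.35
ee_pos: [0.6403, -0.2146, 0.0518]
tcp_rot: [0.0, 0.94, 0.342, 0.0]
ft_force: [0.2, 0.5, -1.0]
grip_width: 0.0517
t: 21.75
ee_pos: [0.6404, -0.2146, 0.0514]
tcp_rot: [0.0, 0.94, 0.342, 0.001]
ft_force: [0.9, 0.4, -0.2]
grip_width: 0.0661
t: 22.45
ee_pos: [0.6404, -0.2142, 0.1788]
tcp_rot: [0.0, 0.94, 0.342, 0.001]
ft_force: [0.4, 0.6, 0.8]
grip_width: 0.0883
(array([ 640.1, -213.5,   25.7]), np.float64(0.4)) (array([ 640. , -213.5]), np.float64(0.45))
at [ 640.  -214.1  177.9] yaw 40.01 tilt 0.06 rv [ 0.001 -0.001 -0.572] rows 6
[[0.8,-3.75,0.46,0.0,-0.0,-0.095],[1.15,-3.66,0.46,0.0,-0.0,-0.095],[1.49,-3.53,0.46,0.0,-0.0,-0.095],[1.82,-3.37,0.46,0.0,-0.0,-0.095],[2.14,-3.18,0.47,0.0,-0.0,-0.095],[2.43,-2.97,0.47,0.0,-0.0,-0.095]]
t 22.5 F [ 0.  -0.1 -0.3] w 88.1 q [ 0.56  0.69 -0.46  1.5   0.34  1.04  0.71]
```

View pics/w11.png

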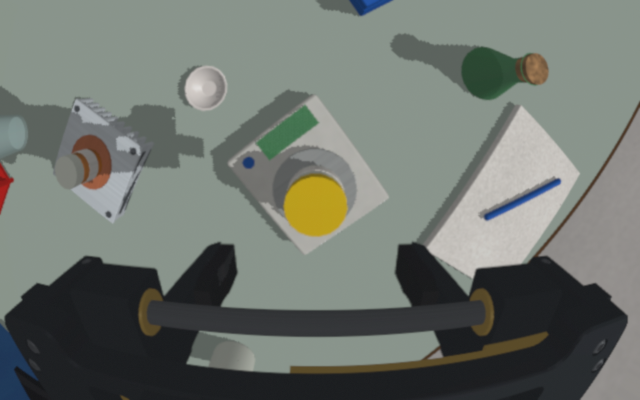

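```bash
python3 -m pendant '[[0.8,-3.7,0.4,0,0,-0.095],[1.1,-3.7,0.4,0,0,-0.095],[1.5,-3.5,0.4,0,0,-0.095],[1.8,-3.4,0.4,0,0,-0.095],[2,-3,0.4,0,0,-0.095],[1.5,-2,0.3,0,0,-0.095],[0,0,0,0,0,0],[0,0,0,0,0,0]]';python3 plan.py 532 -11 110 72.8;  python3 - <<'E'
from h import *
W=cam('wrist');cv2.imwrite('pics/w12.png',W['image'])
P=ell(W,240,150,400,310,(45,120,40),(85,255,255),.09);print(circ(P),circ(P,26))
E
```

```text
t: 23.3
ee_pos: [0.5267, -0.0215, 0.1445]
tcp_rot: [-0.004, 0.799, 0.601, -0.005]
ft_force: [0.6, -0.9, 0.0]
grip_width: 0.088
at [526.7 -21.5 144.5] yaw 73.87 tilt 0.71 rv [-0.012  0.003  0.019] rows 1
[[1.16,0.26,3.45,-0.012,0.003,0.019]]
t 23.3 F [ 0.6 -0.9  0. ] w 88.0 q [ 0.45  0.55 -0.64  1.9   0.43  0.85  0.87]
(array([531.3,  -9.3,  25.5]), np.float64(0.49)) (array([531.2,  -9.2]), np.float64(0.63))
```

View pics/w12.png

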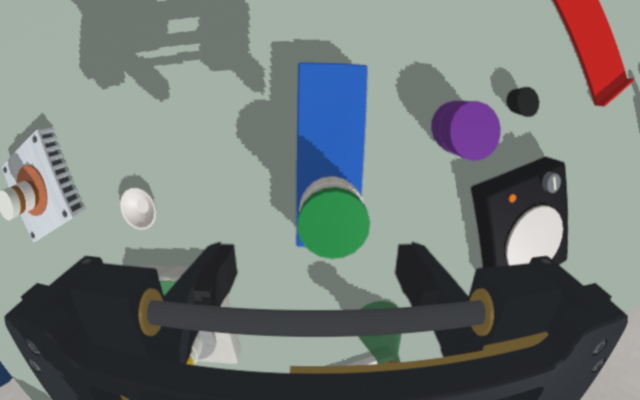

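```bash
python3 -m pendant '[[1.2,0.2,1,-0.012,0.003,0.019],[0.2,0.1,1.5,0,0,0],[0,0,1,0,0,0],[0,0,0,0,0,0],[0,0,0,0,0,0]]';python3 plan.py 531.3 -9.5 52 72.8
```

```text
t: 23.85
ee_pos: [0.5352, -0.0147, 0.1058]
tcp_rot: [0.0, 0.808, 0.589, -0.001]
ft_force: [0.1, -0.4, 0.4]
grip_width: 0.0884
at [535.2 -14.7 105.8] yaw 72.14 tilt 0.13 rv [-0.001  0.002 -0.011] rows 2
[[0.19,-0.26,2.69,-0.0,0.001,-0.006],[0.19,-0.26,2.69,-0.0,0.001,-0.006]]
t 23.85 F [ 0.1 -0.4  0.4] w 88.4 q [ 0.4   0.61 -0.6   1.91  0.48  0.77  0.79]
```

```bash
python3 -m pendant '[[0.5,-0.5,0.8,0,0.002,-0.011],[0.1,-0.1,0.8,0,0,0],[0,0,0,0,0,0],[0,0,0,0,0,0]]';python3 plan.py 531.3 -9.5 52 72.8
python3 - <<'E'
from h import *
W=cam('wrist');cv2.imwrite('pics/w13.png',W['image'])
P=ell(W,240,150,400,305,(45,120,40),(85,255,255),.09);print(circ(P),circ(P,26))
E
```

```text
t: 24.25
ee_pos: [0.5312, -0.0073, 0.0888]
tcp_rot: [-0.0, 0.805, 0.593, -0.0]
ft_force: [-0.3, 0.1, 1.4]
grip_width: 0.0883
at [531.2  -7.3  88.8] yaw 72.78 tilt 0.03 rv [-0.001 -0.    -0.   ] rows 1
[[-0.21,0.08,3.68,-0.001,-0.0,-0.0]]
t 24.25 F [-0.3  0.1  1.4] w 88.3 q [ 0.38  0.63 -0.58  1.93  0.51  0.73  0.77]
(array([530.7,  -8.8,  26. ]), np.float64(0.8)) (array([530.7,  -8.8]), np.float64(0.8))
```

```bash
python3 -m pendant '[[-0.2,0,1.2,0,0,0],[0,0,1.2,0,0,0],[0,0,0.8,0,0,0],[0,0,0,0,0,0],[0,0,0,0,0,0]]';python3 plan.py 531 -9.2 51.5 72.8
```

```text
t: 24.8
ee_pos: [0.5304, -0.0098, 0.0538]
tcp_rot: [-0.0, 0.805, 0.593, -0.0]
ft_force: [-1.0, 0.8, 0.7]
grip_width: 0.0884
at [530.4  -9.8  53.8] yaw 72.75 tilt 0.04 rv [-0.001  0.    -0.001] rows 1
[[0.07,0.04,0.23,-0.001,0.0,-0.001]]
t 24.8 F [-1.   0.8  0.7] w 88.4 q [ 0.35  0.69 -0.54  1.94  0.56  0.67  0.73]
```

```bash
python3 -m pendant '[[0.07,0.05,0.25,0,0,0],[0,0,0,0,0,0],[0,0,0,0,0,0],[0,0,0,0,0,0]]' 0.4;python3 plan.py 531 -9.2 51.5 72.8;  python3 - <<'E'
from h import *
W=cam('wrist');crop(W['image'],180,130,460,340,2,'w14')
E
```

```text
t: 25.2
ee_pos: [0.5318, -0.009, 0.0517]
tcp_rot: [0.0, 0.805, 0.593, 0.0]
ft_force: [0.3, -0.1, -0.5]
grip_width: 0.062
at [531.8  -9.   51.7] yaw 72.75 tilt 0.02 rv [ 0.    -0.    -0.001] rows 1
[[-0.04,-0.07,0.02,0.0,-0.0,-0.001]]
t 25.2 F [ 0.3 -0.1 -0.5] w 62.0 q [ 0.35  0.69 -0.54  1.94  0.56  0.66  0.73]
```

View pics/w14.png

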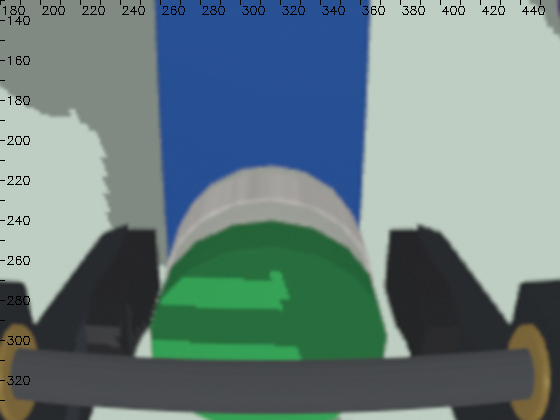

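```bash
python3 -m pendant '[[-0.05,0,0,0,0,0],[0,0,0,0,0,0],[0,0,0,0,0,0],[0,0,0,0,0,0],[0,0,0,0,0,0]]' -1;python3 plan.py . . 200 .; python3 -m pendant '[[0,0,-1,0,0,0],[0,0,-2,0,0,0],[0,0,-3,0,0,0],[0,0,-3,0,0,0],[0,0,-2,0,0,0],[0,0,-1,0,0,0],[0,0,0,0,0,0]]';python3 plan.py 637 196 175 72.8 3
```

```text
t: 25.75
ee_pos: [0.5317, -0.0097, 0.0519]
tcp_rot: [0.0, 0.805, 0.593, 0.0]
ft_force: [0.3, -0.1, -0.6]
grip_width: 0.0516
at [531.7  -9.7  51.9] yaw 72.75 tilt 0.05 rv [ 0.001 -0.    -0.   ] rows 4
[[0.0,0.0,-3.7,0.0,-0.0,-0.0],[0.0,0.0,-3.7,0.0,-0.0,-0.0],[0.0,0.0,-3.7,0.0,-0.0,-0.0],[0.0,0.0,-3.7,0.0,-0.0,-0.0]]
t 25.75 F [ 0.3 -0.1 -0.6] w 51.6 q [ 0.35  0.69 -0.54  1.94  0.56  0.66  0.73]
t: 26.45
ee_pos: [0.5305, -0.0093, 0.1788]
tcp_rot: [-0.0, 0.805, 0.594, -0.0]
ft_force: [0.4, 0.4, -1.4]
grip_width: 0.0512
at [530.5  -9.3 178.8] yaw 72.82 tilt 0.06 rv [-0.001  0.     0.   ] rows 8
[[2.84,0.51,0.05,-0.0,0.0,0.0],[2.84,0.51,0.05,-0.0,0.0,0.0],[2.84,0.51,0.05,-0.0,0.0,0.0],[2.84,0.51,0.05,-0.0,0.0,0.0],[2.84,0.51,0.05,-0.0,0.0,0.0],[2.84,0.51,0.05,-0.0,0.0,0.0],[2.84,0.51,0.05,-0.0,0.0,0.0],[2.84,0.51,0.05,-0.0,0.0,0.0]]
t 26.45 F [ 0.4  0.4 -1.4] w 51.2 q [ 0.45  0.5  -0.67  1.88  0.39  0.9   0.86]
```

```bash
python3 -m pendant '[[1.3,0.2,0,0,0,0],[2.6,0.5,0,0,0,0],[2.9,0.5,0,0,0,0],[2.9,0.5,0,0,0,0],[2.9,0.5,0,0,0,0],[2.8,0.5,0,0,0,0],[2,0.4,0,0,0,0],[0,0,0,0,0,0]]';python3 plan.py 637 196 120 72.8 3
```

```text
t: 27.25
ee_pos: [0.6102, 0.1591, 0.1674]
tcp_rot: [-0.004, 0.805, 0.594, -0.006]
ft_force: [0.1, -0.5, -2.3]
grip_width: 0.0513
at [610.2 159.1 167.4] yaw 72.85 tilt 0.89 rv [-0.015  0.005  0.001] rows 3
[[1.45,0.52,1.57,-0.005,0.002,0.0],[1.44,0.51,1.57,-0.005,0.002,0.0],[1.44,0.5,1.58,-0.005,0.002,0.0]]
t 27.25 F [ 0.1 -0.5 -2.3] w 51.3 q [ 0.11  0.68 -0.64  1.61  0.45  1.02  0.6 ]
```

```bash
python3 -m pendant '[[1.2,0.5,0.5,-0.01,0.005,0],[0.8,0.4,0.5,-0.005,0,0],[0.4,0.2,0,0,0,0],[0,0,0,0,0,0],[0,0,0,0,0,0]]';python3 plan.py 637 196 120 72.8 3
python3 - <<'E'
from h import *
W=cam('wrist');cv2.imwrite('pics/w15.png',W['image'])
P=ell(W,200,100,440,240,(0,0,130),(180,80,255),.042);print(circ(P),circ(P,41))
E
```

```text
t: 27.75
ee_pos: [0.627, 0.1785, 0.1527]
tcp_rot: [0.0, 0.805, 0.593, -0.002]
ft_force: [-0.6, -0.2, -0.8]
grip_width: 0.0517
at [627.  178.5 152.7] yaw 72.8 tilt 0.28 rv [-0.003  0.004  0.   ] rows 2
[[0.99,0.22,1.63,-0.001,0.002,0.0],[0.99,0.22,1.63,-0.001,0.002,0.0]]
t 27.75 F [-0.6 -0.2 -0.8] w 51.7 q [ 0.06  0.72 -0.62  1.57  0.47  1.01  0.57]
(array([596.7, 148.2,  66.1]), np.float64(17.78)) (array([599.7, 132.5]), np.float64(27.93))
```

View pics/w15.png

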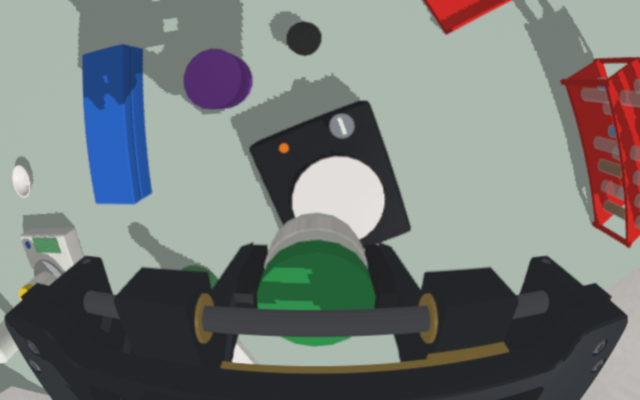

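Run:
```python
from h import *
W=cam('wrist')
im=W['image'];m=np.zeros_like(im);cv2.fillPoly(m,[np.array([[275,150],[400,150],[400,235],[366,235],[345,218],[318,212],[296,215],[280,225]])],(1,1,1))
W['image']=im*m
P=ell(W,275,150,400,240,(0,0,140),(180,60,255),.042)
# keep upper arc
c=P.mean(0);o=at(W,316,230,.042)*1000
Q=np.array([p for p in P if proj(W,[*p/1000,.042])[1]<208])
print(circ(Q),circ(Q,41),len(Q))
```

```text
(array([636.5, 196.6,  40.5]), np.float64(0.23)) (array([637.1, 196.5]), np.float64(0.31)) 142
```

```bash
python3 -m pendant '[[1.4,0.3,1.2,-0.002,0.003,0],[0.6,0.1,1.5,0,0,0],[0.1,0.1,1.5,0,0,0],[0,0,1.5,0,0,0],[0,0,0,0,0,0],[0,0,0,0,0,0]]';python3 plan.py 637 196.5 65 72.8 3
```

```text
t: 28.45
ee_pos: [0.6382, 0.1975, 0.0893]
tcp_rot: [0.0, 0.805, 0.593, -0.001]
ft_force: [0.9, 0.4, -1.3]
grip_width: 0.0515
at [638.2 197.5  89.3] yaw 72.75 tilt 0.16 rv [-0.002  0.002 -0.001] rows 1
[[-0.12,-0.08,2.43,-0.002,0.002,-0.001]]
t 28.45 F [ 0.9  0.4 -1.3] w 51.5 q [ 0.01  0.82 -0.58  1.55  0.52  0.93  0.52]
```

```bash
python3 -m pendant '[[-0.1,-0.1,1.2,0,0.002,0],[0,0,0.7,0,0,0],[0,0,0.3,0,0,0],[0,0,0,0,0,0],[0,0,0,0,0,0]]';python3 plan.py 637 196.5 58 72.8 3
python3 - <<'E'
from h import *
W=cam('wrist');crop(W['image'],200,150,440,320,3,'w16')
import pickle;pickle.dump(W,open('w16.pkl','wb'))
E
```

```text
t: 28.95
ee_pos: [0.6373, 0.1961, 0.0663]
tcp_rot: [-0.0, 0.805, 0.593, -0.0]
ft_force: [0.3, -0.6, -1.1]
grip_width: 0.0512
at [637.3 196.1  66.3] yaw 72.7 tilt 0.03 rv [-0.    -0.    -0.002] rows 1
[[0.02,-0.04,0.83,-0.0,-0.0,-0.002]]
t 28.95 F [ 0.3 -0.6 -1.1] w 51.2 q [ 0.    0.85 -0.56  1.56  0.54  0.89  0.51]
```

View pics/w16.png

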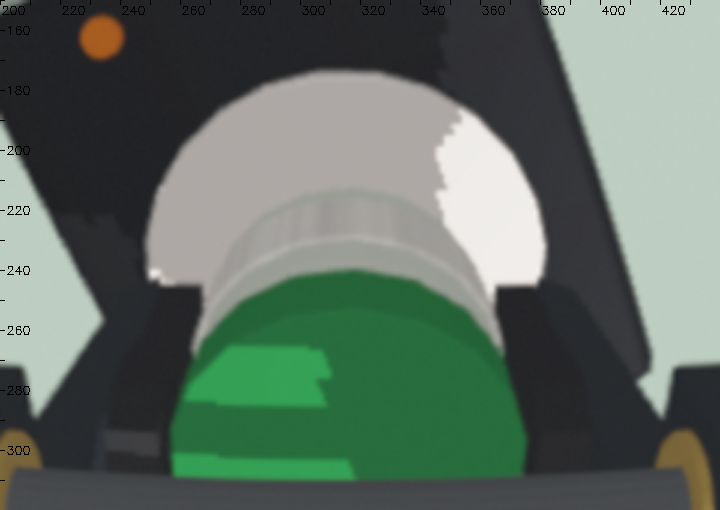

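```bash
python3 -m pendant '[[-0.05,-0.05,0.6,0,0,0],[0,0,0.2,0,0,0],[0,0,0,0,0,0]]';python3 -m pendant '[[0,0,0.2,0,0,0],[0,0,0,0,0,0]]';python3 -m pendant '[[0,0,0.1,0,0,0],[0,0,0,0,0,0]]'
```

```text
t: 29.3
ee_pos: [0.6372, 0.196, 0.0585]
tcp_rot: [0.0, 0.805, 0.593, 0.001]
ft_force: [0.6, 0.8, -0.9]
grip_width: 0.0513
t: 29.5
ee_pos: [0.6372, 0.196, 0.0563]
tcp_rot: [0.0, 0.805, 0.593, 0.001]
ft_force: [0.8, 0.2, 0.3]
grip_width: 0.051
t: 29.7
ee_pos: [0.6373, 0.1961, 0.0553]
tcp_rot: [0.0, 0.805, 0.593, 0.001]
ft_force: [-0.1, 0.3, -1.1]
grip_width: 0.0513
```

```bash
python3 -m pendant '[[0,0,0.1,0,0,0],[0,0,0,0,0,0]]';python3 -m pendant '[[0,0,0.05,0,0,0],[0,0,0,0,0,0]]';python3 -m pendant '[[0,0,0.05,0,0,0],[0,0,0,0,0,0]]';python3 -m pendant '[[0,0,0.05,0,0,0],[0,0,0,0,0,0]]'
```

```text
t: 29.9
ee_pos: [0.6374, 0.1961, 0.0543]
tcp_rot: [0.0, 0.805, 0.593, 0.001]
ft_force: [-0.3, -0.7, -1.5]
grip_width: 0.0514
t: 30.1
ee_pos: [0.6375, 0.1962, 0.054]
tcp_rot: [0.0, 0.805, 0.593, 0.001]
ft_force: [-0.0, -0.5, -1.4]
grip_width: 0.0512
t: 30.3
ee_pos: [0.6376, 0.1962, 0.054]
tcp_rot: [0.0, 0.805, 0.593, 0.001]
ft_force: [-0.3, 0.6, -1.5]
grip_width: 0.051
t: 30.5
ee_pos: [0.6377, 0.1963, 0.054]
tcp_rot: [0.0, 0.805, 0.593, 0.001]
ft_force: [-0.2, -0.5, 0.2]
grip_width: 0.0512
```

Stalled at 0.054, as predicted, so it is in contact. Release and lift.

```bash
python3 -m pendant '[[0,0,0,0,0,0],[0,0,0,0,0,0],[0,0,0,0,0,0],[0,0,0,0,0,0]]' 0.5; python3 -m pendant '[[0,0,-1,0,0,0],[0,0,-2,0,0,0],[0,0,-3,0,0,0],[0,0,-3,0,0,0],[0,0,-2,0,0,0],[0,0,-1,0,0,0],[0,0,0,0,0,0]]' 1
python3 - <<'E'
from h import *
W=cam('wrist');cv2.imwrite('pics/w17.png',W['image'])
P=ell(W,240,150,400,310,(45,120,40),(85,255,255),.092);print(circ(P),circ(P,26))
E
python3 plan.py 495 1 170 72.8
```

```text
t: 30.9
ee_pos: [0.6379, 0.1964, 0.0536]
tcp_rot: [0.0, 0.805, 0.593, 0.001]
ft_force: [0.2, -0.2, 0.5]
grip_width: 0.066
t: 31.6
ee_pos: [0.6373, 0.1967, 0.1809]
tcp_rot: [0.0, 0.805, 0.593, 0.002]
ft_force: [0.8, -0.3, -0.3]
grip_width: 0.0883
(array([638.3, 196.9,  25.8]), np.float64(0.67)) (array([638.2, 197. ]), np.float64(0.67))
at [637.  196.5 180. ] yaw 72.74 tilt 0.13 rv [ 0.001 -0.002 -0.001] rows 7
[[-3.27,-1.11,0.14,0.0,-0.0,-0.0],[-3.27,-1.11,0.14,0.0,-0.0,-0.0],[-3.27,-1.11,0.14,0.0,-0.0,-0.0],[-3.27,-1.11,0.14,0.0,-0.0,-0.0],[-3.27,-1.11,0.14,0.0,-0.0,-0.0],[-3.27,-1.11,0.14,0.0,-0.0,-0.0],[-3.27,-1.11,0.14,0.0,-0.0,-0.0]]
t 31.65 F [-0.5  0.6 -1.3] w 88.2 q [ 0.04  0.71 -0.63  1.51  0.46  1.07  0.57]
```

View pics/w17.png

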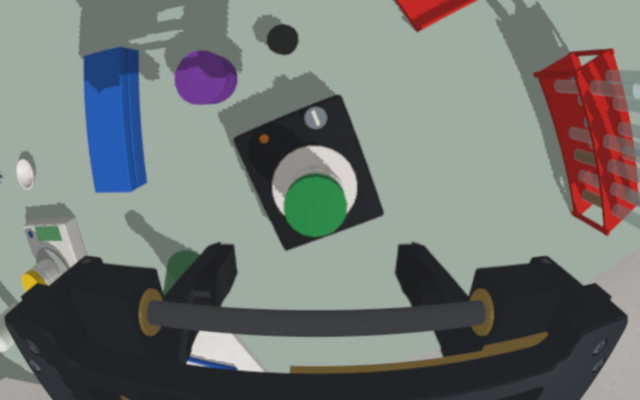

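```bash
python3 -m pendant '[[-3.2,-1.1,0,0,0,0],[-3.3,-1.1,0.2,0,0,0],[-3.3,-1.1,0.2,0,0,0],[-3.3,-1.1,0.2,0,0,0],[-3.3,-1.1,0.2,0,0,0],[-3,-1,0.1,0,0,0],[0,0,0,0,0,0],[0,0,0,0,0,0]]';python3 plan.py 495 1 120 72.8;  python3 - <<'E'
from h import *
W=cam('wrist');cv2.imwrite('pics/w18.png',W['image'])
import pickle;pickle.dump(W,open('w18.pkl','wb'))
crop(W['image'],240,50,400,270,3,'w18c')
T=cam('top');crop(T['image'],330,165,390,240,9,'t18')
E
```

```text
t: 32.45
ee_pos: [0.506, 0.024, 0.1602]
tcp_rot: [-0.005, 0.805, 0.593, -0.005]
ft_force: [0.1, 0.8, -0.0]
grip_width: 0.0882
at [506.   24.  160.2] yaw 72.78 tilt 0.82 rv [-0.014  0.003 -0.   ] rows 2
[[-1.26,-0.16,2.02,-0.007,0.001,-0.0],[-1.26,-0.17,2.01,-0.007,0.001,-0.0]]
t 32.45 F [ 0.1  0.8 -0. ] w 88.2 q [ 0.4   0.5  -0.68  1.94  0.4   0.86  0.78]
```

View pics/w18.png

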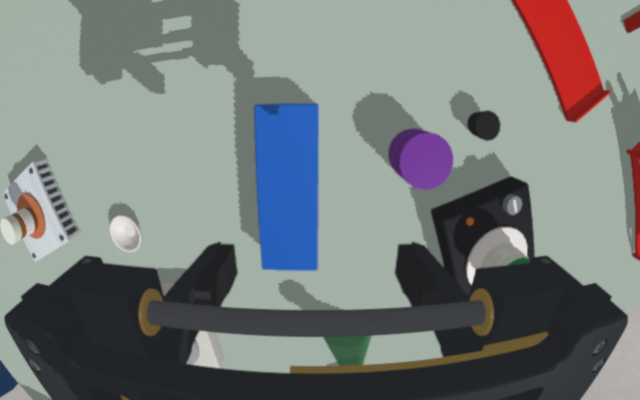

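View pics/t18.png

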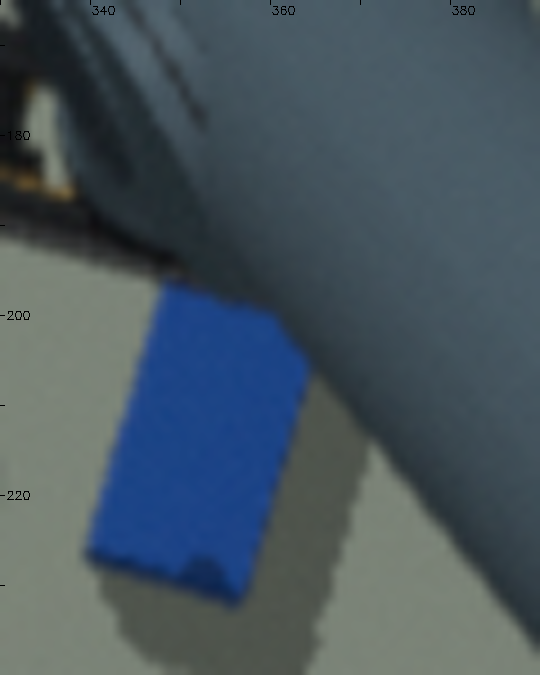

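Box's top corners in w18: view the crop to read them.

View pics/w18c.png

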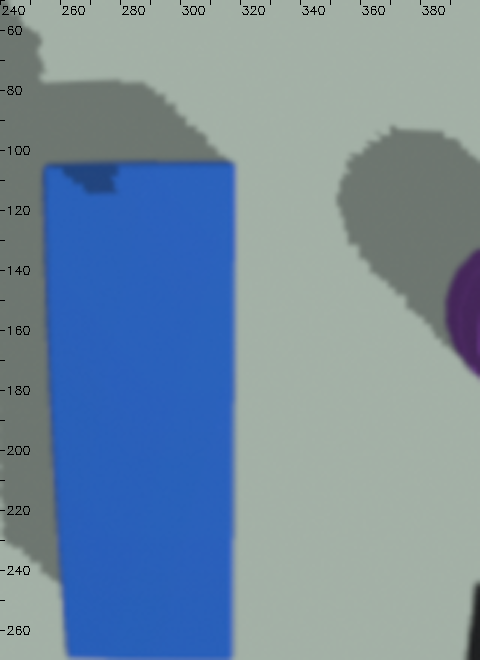

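Run:
```python
from h import *
import pickle;W=pickle.load(open('w18.pkl','rb'))
w=np.array([at(W,(x+.5)/3-.5+240,(y+.5)/3-.5+50,.04) for x,y in((43,164),(234,162),(232,659),(67,657))])*1000
print(w.round(1),w.mean(0));d=w[2]+w[3]-w[0]-w[1];e=w[1]+w[2]-w[0]-w[3];print(np.hypot(*d)/2,np.degrees(np.arctan2(d[1],d[0])),np.hypot(*e)/2,np.degrees(np.arctan2(e[1],e[0])))
```

```text
[[411.3  -1.5]
 [428.1  50.6]
 [578.3   3.4]
 [562.  -49.1]] [494.94066394   0.87979033]
157.76895534937628 -17.486899687465325 54.85600789325177 72.45680008769791
```

```bash
python3 -m pendant '[[-1.8,-0.2,1,-0.014,0.003,0],[-0.8,-0.2,2,0,0,0],[-0.1,0,2,0,0,0],[0,0,1.5,0,0,0],[0,0,0,0,0,0],[0,0,0,0,0,0]]';python3 plan.py 494.8 0.9 60 72.6
```

```text
t: 33.15
ee_pos: [0.4994, 0.0078, 0.0936]
tcp_rot: [-0.001, 0.802, 0.598, 0.004]
ft_force: [-0.1, 0.2, -0.3]
grip_width: 0.0883
at [499.4   7.8  93.6] yaw 73.41 tilt 0.49 rv [ 0.003 -0.008  0.014] rows 1
[[-0.82,-0.26,3.35,0.003,-0.008,0.014]]
t 33.15 F [-0.1  0.2 -0.3] w 88.3 q [ 0.38  0.58 -0.61  2.01  0.51  0.69  0.73]
```

```bash
python3 -m pendant '[[-0.8,-0.3,0.8,0.003,-0.008,0.014],[0,0,1.2,0,0,0],[0,0,1,0,0,0],[0,0,0,0,0,0],[0,0,0,0,0,0]]';python3 plan.py 494.8 0.9 30 72.6
```

```text
t: 33.65
ee_pos: [0.4957, 0.0016, 0.0625]
tcp_rot: [0.001, 0.806, 0.592, 0.001]
ft_force: [0.2, 0.8, 0.5]
grip_width: 0.0881
at [495.7   1.6  62.5] yaw 72.6 tilt 0.16 rv [ 0.003 -0.     0.   ] rows 1
[[-0.09,-0.07,3.25,0.003,-0.0,0.0]]
t 33.65 F [0.2 0.8 0.5] w 88.1 q [ 0.35  0.63 -0.56  2.03  0.56  0.63  0.68]
```

```bash
python3 - <<'E'
from h import *
W=cam('wrist');cv2.imwrite('pics/w19.png',W['image'])
E
python3 -m pendant '[[-0.1,-0.1,1.2,0.003,0,0],[0,0,1.2,0,0,0],[0,0,0.8,0,0,0],[0,0,0,0,0,0],[0,0,0,0,0,0]]';python3 plan.py 494.8 0.9 8 72.6
```

```text
t: 34.2
ee_pos: [0.4944, 0.0008, 0.0276]
tcp_rot: [-0.0, 0.806, 0.592, 0.0]
ft_force: [0.7, 0.1, -0.4]
grip_width: 0.0885
at [494.4   0.8  27.6] yaw 72.59 tilt 0.04 rv [-0.    -0.001 -0.   ] rows 1
[[0.02,0.04,1.96,-0.0,-0.001,-0.0]]
t 34.2 F [ 0.7  0.1 -0.4] w 88.5 q [ 0.31  0.69 -0.51  2.04  0.61  0.57  0.64]
```

View pics/w19.png

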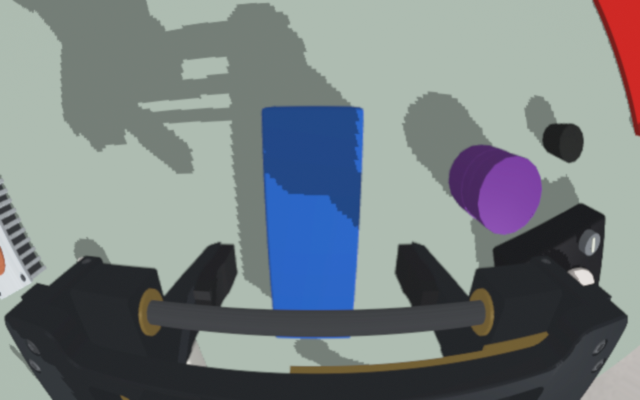

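```bash
python3 -m pendant '[[-0.05,0,1.2,0,0,0],[0,0,0.6,0,0,0],[0,0,0,0,0,0],[0,0,0,0,0,0]]';python3 plan.py 494.8 0.9 8 72.6
```

```text
t: 34.6
ee_pos: [0.4945, 0.0004, 0.0082]
tcp_rot: [-0.0, 0.806, 0.592, 0.0]
ft_force: [0.1, 0.0, -0.3]
grip_width: 0.088
at [4.945e+02 4.000e-01 8.200e+00] yaw 72.6 tilt 0.04 rv [ 0.    -0.001  0.   ] rows 1
[[0.06,0.01,0.02,0.0,-0.001,0.0]]
t 34.6 F [ 0.1  0.  -0.3] w 88.0 q [ 0.29  0.72 -0.48  2.04  0.64  0.53  0.61]
```

```bash
python3 -m pendant '[[0,0,0,0,0,0],[0,0,0,0,0,0],[0,0,0,0,0,0],[0,0,0,0,0,0]]' 0.42;python3 -m pendant '[[0,0,0,0,0,0],[0,0,0,0,0,0],[0,0,0,0,0,0],[0,0,0,0,0,0]]' -1;python3 plan.py . . 100 .; python3 -m pendant '[[0,0,-0.5,0,0,0],[0,0,-1,0,0,0],[0,0,-2,0,0,0],[0,0,-2,0,0,0],[0,0,-2,0,0,0],[0,0,-1,0,0,0],[0,0,0,0,0,0]]';python3 plan.py 408 361.5 120 107.3 3.5
python3 - <<'E'
from h import *
W=cam('wrist');cv2.imwrite('pics/w20.png',W['image'])
S=cam('scene');cv2.imwrite('pics/s20.png',S['image'])
E
```

```text
t: 35.0
ee_pos: [0.495, 0.0004, 0.0088]
tcp_rot: [0.0, 0.806, 0.592, 0.001]
ft_force: [-0.8, -0.0, 0.1]
grip_width: 0.0626
t: 35.4
ee_pos: [0.495, 0.0003, 0.0089]
tcp_rot: [0.0, 0.806, 0.592, 0.001]
ft_force: [-0.9, 0.7, -0.7]
grip_width: 0.0562
at [4.95e+02 3.00e-01 8.90e+00] yaw 72.59 tilt 0.1 rv [ 0.001 -0.001 -0.   ] rows 3
[[0.0,0.0,-3.04,0.0,-0.0,-0.0],[0.0,0.0,-3.04,0.0,-0.0,-0.0],[0.0,0.0,-3.04,0.0,-0.0,-0.0]]
t 35.4 F [-0.9  0.7 -0.7] w 56.2 q [ 0.29  0.72 -0.48  2.04  0.64  0.53  0.61]
t: 36.1
ee_pos: [0.4936, 0.0002, 0.0993]
tcp_rot: [-0.0, 0.806, 0.592, -0.0]
ft_force: [0.3, -0.7, -2.1]
grip_width: 0.0559
at [4.936e+02 2.000e-01 9.930e+01] yaw 72.63 tilt 0.03 rv [-0.    -0.    -0.605] rows 11
[[2.9,-1.72,-0.19,-0.0,-0.0,-0.055],[2.99,-1.56,-0.19,-0.0,-0.0,-0.055],[3.07,-1.39,-0.19,-0.0,-0.0,-0.055],[3.15,-1.22,-0.19,-0.0,-0.0,-0.055],[3.21,-1.05,-0.19,-0.0,-0.0,-0.055],[3.26,-0.87,-0.19,-0.0,-0.0,-0.055],[3.3,-0.69,-0.19,-0.0,-0.0,-0.055],[3.34,-0.51,-0.19,-0.0,-0.0,-0.055]]
[[3.36,-0.32,-0.19,-0.0,-0.0,-0.055],[3.37,-0.14,-0.19,-0.0,-0.0,-0.055],[3.38,0.05,-0.19,-0.0,-0.0,-0.055]]
t 36.1 F [ 0.3 -0.7 -2.1] w 55.9 q [ 0.39  0.57 -0.61  2.02  0.5   0.71  0.74]
```

View pics/w20.png

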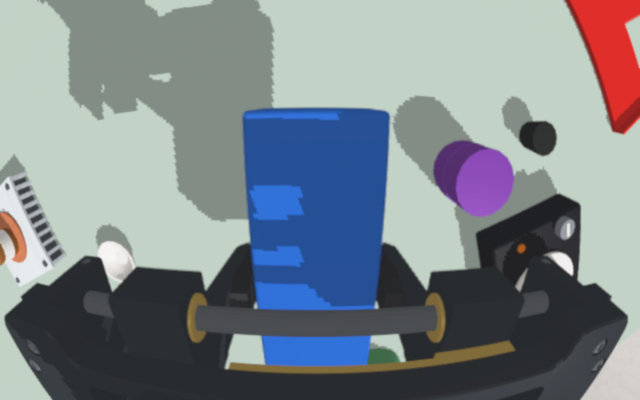

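View pics/s20.png

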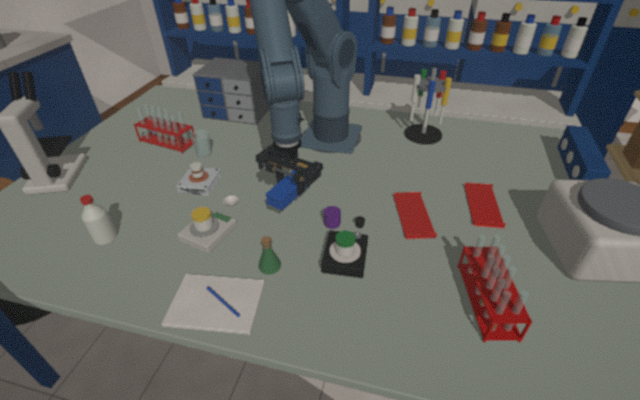

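```bash
python3 -m pendant '[[1,-0.6,-2,0,0,-0.02],[2,-1.2,-2,0,0,-0.05],[2.9,-1.5,-2,0,0,-0.055],[3.1,-1.3,-0.5,0,0,-0.055],[3.1,-1.1,0,0,0,-0.055],[3.2,-1,0,0,0,-0.055],[3.2,-0.9,0,0,0,-0.055],[3.2,-0.7,0,0,0,-0.055]]';python3 plan.py 408 361.5 150 107.3 3.2
```

```text
t: 37.0
ee_pos: [0.4318, 0.2275, 0.1574]
tcp_rot: [-0.004, 0.671, 0.742, -0.007]
ft_force: [0.5, 0.7, -1.8]
grip_width: 0.0559
at [431.8 227.5 157.4] yaw 95.76 tilt 0.92 rv [-0.016  0.001 -0.201] rows 5
[[2.72,-0.2,0.14,-0.003,0.0,-0.04],[2.72,-0.09,0.14,-0.003,0.0,-0.04],[2.72,0.02,0.14,-0.003,0.0,-0.04],[2.72,0.12,0.15,-0.003,0.0,-0.04],[2.71,0.23,0.15,-0.003,0.0,-0.04]]
t 37.0 F [ 0.5  0.7 -1.8] w 55.9 q [ 0.06  0.52 -0.81  1.98  0.48  0.86  0.67]
```

```bash
python3 -m pendant '[[2.7,-0.2,0,-0.004,0,-0.045],[2.7,-0.1,0,-0.004,0,-0.045],[2.4,0,0,-0.004,0,-0.045],[1.5,0.1,0,-0.004,0,-0.04],[0,0,0,0,0,0],[0,0,0,0,0,0]]';python3 plan.py 408 361.5 120 107.3 3.2
python3 - <<'E'
from h import *
W=cam('wrist');cv2.imwrite('pics/w21.png',W['image'])
import pickle;pickle.dump(W,open('w21.pkl','wb'))
T=cam('top');crop(T['image'],190,180,290,290,5,'t21')
E
```

```text
t: 37.6
ee_pos: [0.4087, 0.3248, 0.1515]
tcp_rot: [-0.002, 0.597, 0.802, -0.004]
ft_force: [-0.4, -0.2, -1.7]
grip_width: 0.0554
at [408.7 324.8 151.5] yaw 106.71 tilt 0.54 rv [-0.009  0.001 -0.01 ] rows 2
[[1.77,0.51,1.57,-0.005,0.001,-0.005],[1.77,0.51,1.57,-0.005,0.001,-0.005]]
t 37.6 F [-0.4 -0.2 -1.7] w 55.4 q [-0.12  0.59 -0.83  1.9   0.55  0.9   0.64]
```

View pics/w21.png

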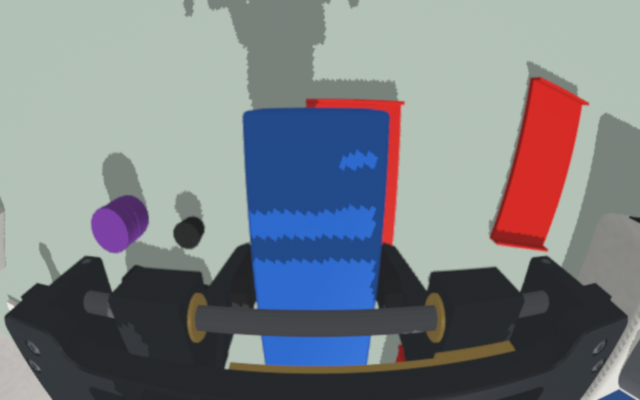

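View pics/t21.png

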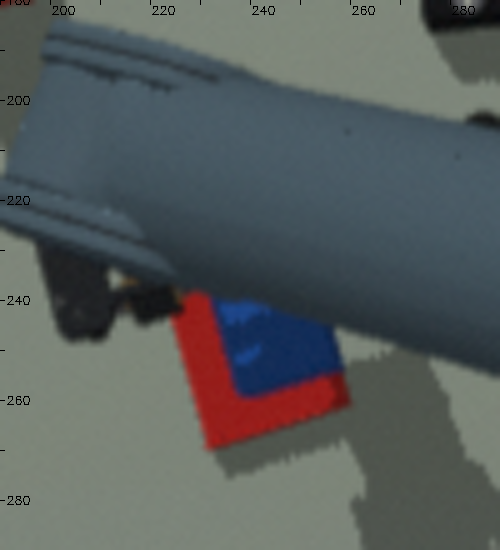

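Run:
```python
from h import *
import pickle;W=pickle.load(open('w21.pkl','rb'))
crop(W['image'],290,80,430,260,4,'w21c')
```

```text
(no output)
```

View pics/w21c.png

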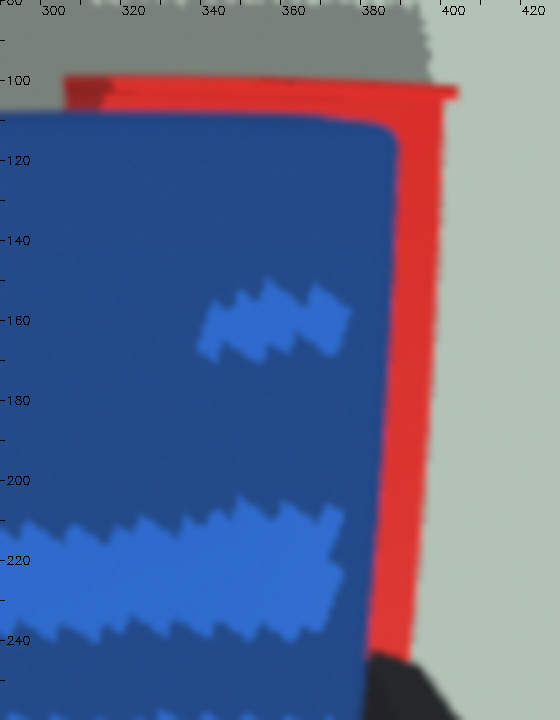

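Run:
```python
from h import *
import pickle;W=pickle.load(open('w21.pkl','rb'))
g=lambda x,y,z:at(W,(x+.5)/4-.5+290,(y+.5)/4-.5+80,z)*1000
a=g(63,76,.02);b=g(458,86,.02);c=g(442,115,.008);d=g(410,655,.008)
print(a.round(1),b.round(1),np.hypot(*(a-b)),np.degrees(np.arctan2(*(b-a)[::-1])))
print(c.round(1),d.round(1),np.degrees(np.arctan2(*(d-c)[::-1])))
m=(a+b)/2
th=np.radians(17.0);u=np.array([np.cos(th),np.sin(th)]);print('centre',m+97*u)
```

```text
[328.9 292.3] [303.2 377.7] 89.26101325958754 106.7356928578332
[310.  379.4] [442.9 420.2] 17.05839668329791
centre [408.85914293 363.35731248]
```

```bash
python3 -m pendant '[[2.2,0.7,1,-0.009,0,-0.005],[1.4,0.4,1.5,0,0,0],[0.4,0.1,1.5,0,0,0],[0,0,1.5,0,0,0],[0,0,0,0,0,0],[0,0,0,0,0,0]]';python3 plan.py 408.6 362.7 50 107 3
```

```text
t: 38.3
ee_pos: [0.4136, 0.3585, 0.0932]
tcp_rot: [0.003, 0.6, 0.8, -0.002]
ft_force: [0.1, 0.5, -1.5]
grip_width: 0.0557
at [413.6 358.5  93.2] yaw 106.2 tilt 0.45 rv [ 0.     0.008 -0.014] rows 2
[[0.29,-0.18,2.16,0.0,0.004,-0.007],[0.28,-0.18,2.16,0.0,0.004,-0.007]]
t 38.3 F [ 0.1  0.5 -1.5] w 55.7 q [-0.25  0.7  -0.75  1.88  0.65  0.83  0.52]
```

```bash
python3 -m pendant '[[0.6,-0.4,1,0,0.008,-0.014],[0.1,0,1.2,0,0,0],[0,0,0.8,0,0,0],[0,0,0,0,0,0],[0,0,0,0,0,0]]';python3 plan.py 408.6 362.7 30 107 3
python3 - <<'E'
from h import *
W=cam('wrist');cv2.imwrite('pics/w22.png',W['image'])
import pickle;pickle.dump(W,open('w22.pkl','wb'))
crop(W['image'],230,80,430,260,4,'w22c')
S=cam('scene');crop(S['image'],350,160,480,260,6,'s22')
E
```

```text
t: 38.8
ee_pos: [0.4081, 0.3633, 0.0612]
tcp_rot: [0.0, 0.595, 0.804, 0.001]
ft_force: [0.9, 0.1, -2.7]
grip_width: 0.0556
at [408.1 363.3  61.2] yaw 106.98 tilt 0.06 rv [ 0.001 -0.    -0.   ] rows 2
[[-0.04,0.01,1.56,0.0,-0.0,-0.0],[-0.04,0.02,1.56,0.0,-0.0,-0.0]]
t 38.8 F [ 0.9  0.1 -2.7] w 55.6 q [-0.28  0.75 -0.71  1.89  0.69  0.77  0.48]
```

View pics/w22c.png

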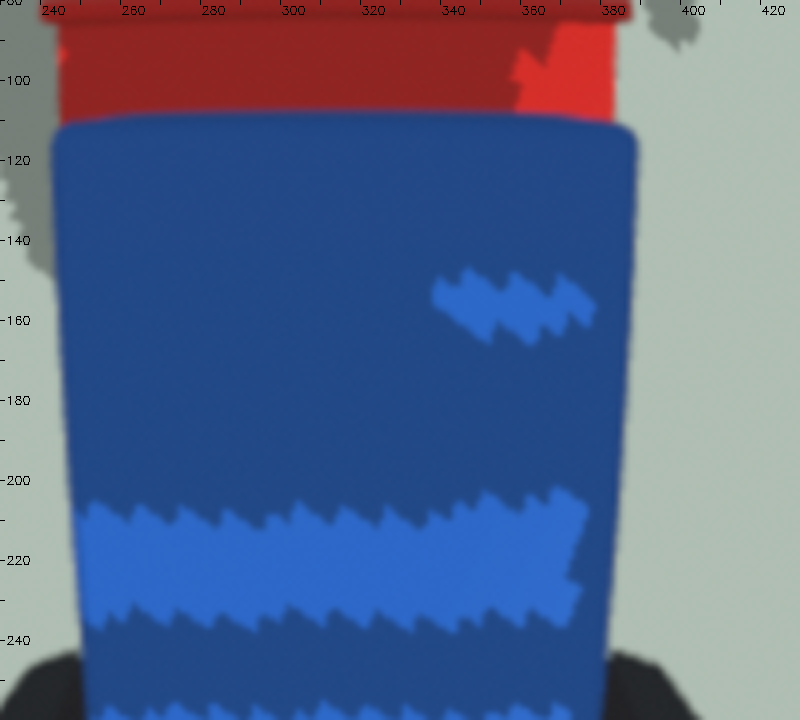

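View pics/s22.png

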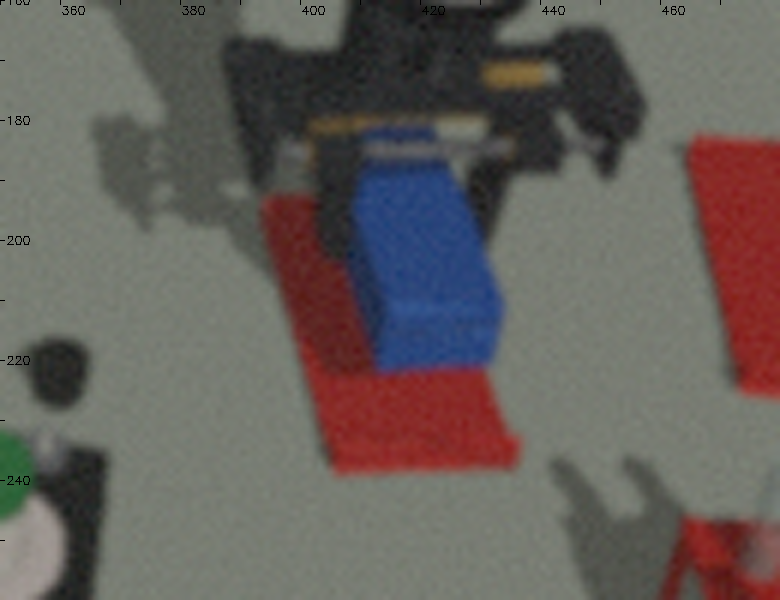

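Run:
```python
from h import *
import pickle;W=pickle.load(open('w22.pkl','rb'))
crop(W['image'],220,60,410,120,4,'w22d')
```

```text
(no output)
```

View pics/w22d.png

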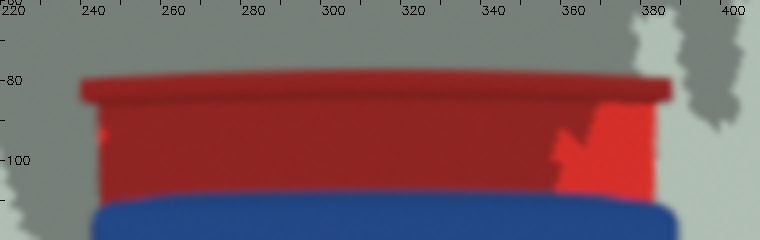

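Run:
```python
from h import *
import pickle;W=pickle.load(open('w22.pkl','rb'))
g=lambda x,y,z:at(W,(x+.5)/4-.5+220,(y+.5)/4-.5+60,z)*1000
a=g(80,80,.02);b=g(672,78,.02);m=g(380,70,.02);e=g(385,192,.0923)
th=np.radians(17);u=np.array([np.cos(th),np.sin(th)])
print(a,b,np.degrees(np.arctan2(*(b-a)[::-1])),np.hypot(*(b-a)));c=(a+b)/2;print('rack',c+97*u,m+97*u,'box',e+80*u)
```

```text
[328.92681593 292.38115361] [302.9200996  377.46613905] 106.99607445429417 88.9708044355889
rack [408.68501909 363.28370169] [408.52149779 363.91229641] box [408.45115736 364.49992196]
```

```bash
python3 -m pendant '[[-0.1,0,1.2,0,0,0],[0,0,1,0,0,0],[0,0,0.5,0,0,0],[0,0,0,0,0,0],[0,0,0,0,0,0]]';python3 plan.py 408.6 362.5 17 107 3
```

```text
t: 39.4
ee_pos: [0.4089, 0.3625, 0.0322]
tcp_rot: [0.0, 0.595, 0.804, 0.001]
ft_force: [-0.1, -1.0, -1.9]
grip_width: 0.0561
at [408.9 362.5  32.2] yaw 106.95 tilt 0.11 rv [ 0.002 -0.001 -0.001] rows 1
[[0.01,-0.03,1.52,0.002,-0.001,-0.001]]
t 39.4 F [-0.1 -1.  -1.9] w 56.1 q [-0.3   0.79 -0.67  1.9   0.74  0.72  0.45]
```

```bash
python3 -m pendant '[[0,0,0.8,0.002,0,0],[0,0,0.2,0,0,0],[0,0,0,0,0,0]]';python3 -m pendant '[[0,0,0.2,0,0,0],[0,0,0,0,0,0]]';python3 -m pendant '[[0,0,0.1,0,0,0],[0,0,0,0,0,0]]'
```

```text
t: 39.7
ee_pos: [0.4091, 0.3628, 0.0217]
tcp_rot: [-0.0, 0.595, 0.804, 0.0]
ft_force: [0.2, -1.1, -1.6]
grip_width: 0.0556
t: 39.9
ee_pos: [0.4092, 0.3628, 0.0196]
tcp_rot: [-0.0, 0.595, 0.804, 0.0]
ft_force: [0.7, 0.0, -1.7]
grip_width: 0.0559
t: 40.1
ee_pos: [0.4093, 0.363, 0.0187]
tcp_rot: [-0.0, 0.595, 0.804, 0.001]
ft_force: [-0.7, -0.1, -2.1]
grip_width: 0.0556
```

```bash
for i in 1; do :; done; python3 -m pendant '[[0,0,0.1,0,0,0],[0,0,0,0,0,0]]';python3 -m pendant '[[0,0,0.05,0,0,0],[0,0,0,0,0,0]]';python3 -m pendant '[[0,0,0.05,0,0,0],[0,0,0,0,0,0]]';python3 -m pendant '[[0,0,0.05,0,0,0],[0,0,0,0,0,0]]'
```

```text
t: 40.3
ee_pos: [0.4094, 0.363, 0.0178]
tcp_rot: [-0.0, 0.595, 0.804, 0.001]
ft_force: [0.7, -0.6, -1.6]
grip_width: 0.0555
t: 40.5
ee_pos: [0.4094, 0.3631, 0.0173]
tcp_rot: [-0.0, 0.595, 0.804, 0.001]
ft_force: [-0.3, -0.5, -1.8]
grip_width: 0.0553
t: 40.7
ee_pos: [0.4095, 0.3632, 0.017]
tcp_rot: [-0.0, 0.595, 0.804, 0.001]
ft_force: [-0.0, -0.2, -2.6]
grip_width: 0.0559
t: 40.9
ee_pos: [0.4096, 0.3633, 0.017]
tcp_rot: [0.0, 0.595, 0.804, 0.001]
ft_force: [-0.4, 0.7, -2.7]
grip_width: 0.0558
```

```bash
python3 -m pendant '[[0,0,0.05,0,0,0],[0,0,0,0,0,0]]';python3 -m pendant '[[0,0,0,0,0,0],[0,0,0,0,0,0],[0,0,0,0,0,0],[0,0,0,0,0,0],[0,0,0,0,0,0]]' 0.7; python3 -m pendant '[[0,0,-1,0,0,0],[0,0,-2,0,0,0],[0,0,-3,0,0,0],[0,0,-3,0,0,0],[0,0,-4,0,0,0],[0,0,-4,0,0,0],[0,0,-2,0,0,0],[0,0,0,0,0,0]]' 1; python3 plan.py 330 -330 250 60 4.5;python3 - <<'E'
from h import *
W=cam('wrist');cv2.imwrite('pics/w23.png',W['image'])
S=cam('scene');crop(S['image'],150,140,480,290,2,'s23')
E
```

```text
t: 41.1
ee_pos: [0.4096, 0.3633, 0.017]
tcp_rot: [0.0, 0.595, 0.804, 0.001]
ft_force: [-0.9, -0.2, -0.8]
grip_width: 0.0557
t: 41.6
ee_pos: [0.41, 0.364, 0.017]
tcp_rot: [0.0, 0.595, 0.804, 0.002]
ft_force: [0.5, -0.0, -0.5]
grip_width: 0.0752
t: 42.4
ee_pos: [0.4081, 0.3637, 0.218]
tcp_rot: [-0.0, 0.594, 0.804, 0.001]
ft_force: [0.1, -0.3, 0.1]
grip_width: 0.0882
at [408.1 363.7 218. ] yaw 107.12 tilt 0.17 rv [ 0.001 -0.003  0.822] rows 16
[[-4.0,-1.74,-0.21,0.0,-0.0,0.051],[-4.08,-1.53,-0.21,0.0,-0.0,0.051],[-4.16,-1.32,-0.21,0.0,-0.0,0.051],[-4.22,-1.11,-0.21,0.0,-0.0,0.051],[-4.27,-0.89,-0.21,0.0,-0.0,0.051],[-4.31,-0.67,-0.21,0.0,-0.0,0.051],[-4.34,-0.45,-0.21,0.0,-0.0,0.051],[-4.36,-0.22,-0.21,0.0,-0.0,0.051]]
[[-4.36,0.0,-0.2,0.0,-0.0,0.051],[-4.36,0.23,-0.2,0.0,-0.0,0.051],[-4.34,0.45,-0.2,0.0,-0.0,0.051],[-4.31,0.67,-0.2,0.0,-0.0,0.051],[-4.27,0.89,-0.2,0.0,-0.0,0.051],[-4.22,1.11,-0.2,0.0,-0.0,0.051],[-4.16,1.33,-0.2,0.0,-0.0,0.051],[-4.08,1.54,-0.2,0.0,-0.0,0.051]]
t 42.4 F [ 0.1 -0.3  0.1] w 88.2 q [-0.15  0.54 -0.88  1.8   0.48  1.03  0.65]
```

View pics/w23.png

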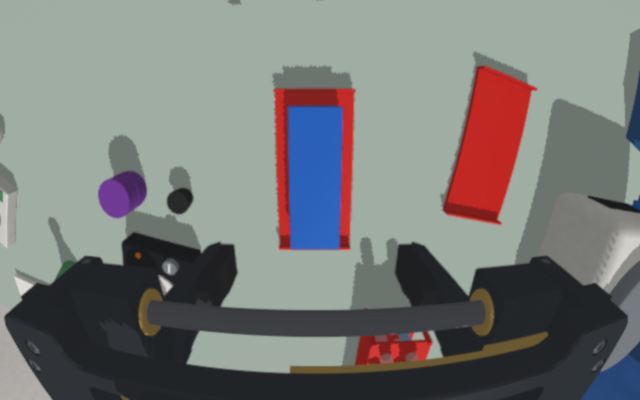

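View pics/s23.png

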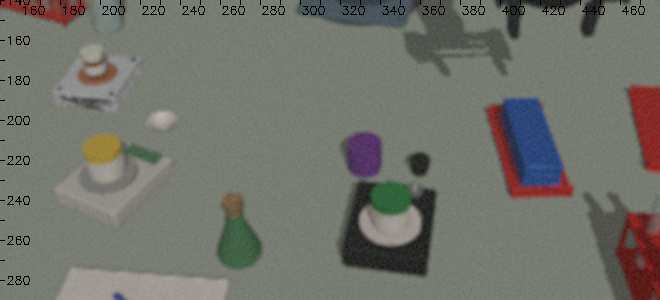

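Run:
```python
from h import *
W=cam('wrist')
crop(W['image'],265,75,365,260,3,'w24');
T=cam('top');crop(T['image'],200,120,500,270,2,'t24')
f=lambda q,z:np.array([at(W,x,y,z) for x,y in q])*1000
b=f(((288.5,106.5),(341.5,107),(340,247.5),(290.5,247)),.048);r=f(((274,90),(354.5,89.5),(350,249),(279,249)),.02)
print(b.mean(0),r.mean(0));
for w in(b,r):
  d=w[2]+w[3]-w[0]-w[1];print(np.hypot(*d)/2,np.degrees(np.arctan2(d[1],d[0])))
P=ell(T,395,130,455,190,(18,120,80),(35,255,255),.09);print('yellow',circ(P,26))
P=ell(T,455,210,495,250,(3,100,50),(20,255,255),.034);print('disc',circ(P,33))
```

```text
[407.17622218 362.71764832] [406.44943381 361.52763537]
154.08367846888066 17.106157083641467
189.60571661158284 17.06052869416202
yellow (array([ 640. , -213.1]), np.float64(1.05))
disc (array([ 420.3, -359.1]), np.float64(5.84))
```

View pics/t24.png

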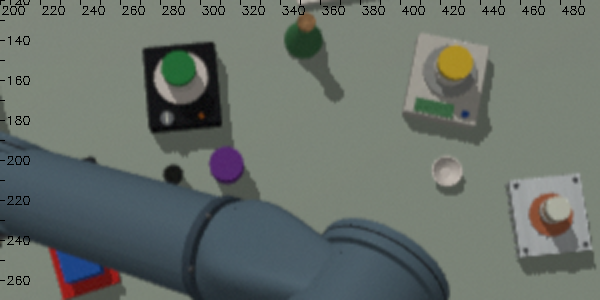

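View pics/w24.png

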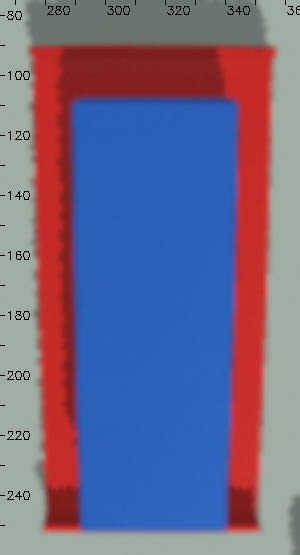

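Run:
```python
from h import *
T=cam('top');crop(T['image'],450,200,505,255,9,'t25')
print(at(T,477.9,224.4,.082)*1000)
```

```text
[ 419.76604577 -350.74357573]
```

View pics/t25.png

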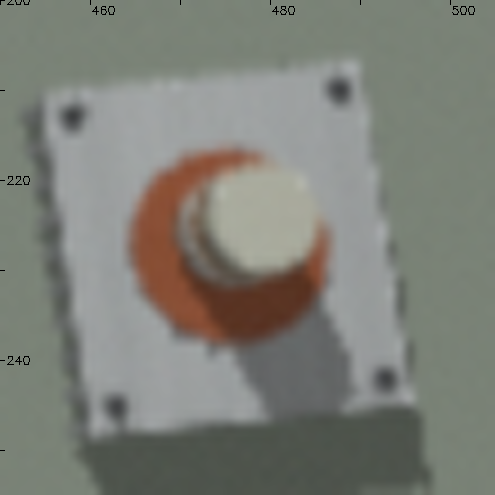

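Run:
```python
from h import *
T=cam('top')
g=lambda p:((p-[450,200]+.5)*9-.5).round(1)
for X in((417.5,-356.5),(420,-354),(421,-352)):
  print(X,'foot',g(proj(T,[X[0]/1e3,X[1]/1e3,.034])),'cap',g(proj(T,[X[0]/1e3,X[1]/1e3,.082])))
print('cap->',at(T,(263.5)/9-.5+450,220.5/9-.5+200,.082)*1e3,'disc->',at(T,(230.5)/9-.5+450,247.5/9-.5+200,.034)*1e3)
```

```text
(417.5, -356.5) foot [229.9 247.7] cap [273.5 230.3]
(420, -354) foot [221.9 240.4] cap [265.2 222.7]
(421, -352) foot [215.7 237.5] cap [258.7 219.7]
cap-> [ 420.8921988  -353.36424441] disc-> [ 417.73607662 -356.53689569]
```

```bash
python3 -m pendant '[[0,0,0,0,0,0],[0,0,0,0,0,0]]'; python3 -c "
from workcell import ctrl
print(ctrl.close_job())"
```

```text
t: 42.9
ee_pos: [0.4058, 0.3611, 0.2114]
tcp_rot: [-0.002, 0.594, 0.805, -0.004]
ft_force: [0.4, 0.8, -0.3]
grip_width: 0.0882
the job is handed in; nothing more can be done
None
```

I took the stack apart in the order asked: bottle to the cold plate, yellow jar to the pan, green jar to the stirrer, and blue box to the red rack nearest the base. I then let go, raised the gripper clear and handed the job in at about 43 s of the 125 s.

In the last pictures everything stands upright and wholly on its place, and the flask looks unmoved. By my measurements:

| Item | Distance from the middle | Measured with |
|---|---|---|
| Green jar | about 1.3 mm | wrist camera |
| Yellow jar | about 2 to 3 mm | wrist and top cameras |
| Slide box | about 1.4 mm, lengthwise and parallel to the rack within 0.1° | wrist camera |
| Bottle | about 4.5 mm | top camera |

- **Bottle:** it is the least centred. The measurements of it disagreed: about 2 mm off judging by its foot in the wrist picture, 4.5 mm by its cap from the top camera, and about 6 to 7 mm by its cap from the wrist camera. Even 7 mm would leave it within the 15 mm margin of the disc, so I left it rather than handle it again out of order.
- **Cameras:** early on, the scene camera placed most things about 4 to 6 mm further in x than the top camera. The wrist view agreed with the top camera, so I used those two.

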